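# Scoop the ball knobs out of the mixed hardware pan

## Task

With the slotted scoop, lift the three ball knobs out of the steel parts pan, letting the hex nuts fall back through the slots into the pan, and tip the knobs into the empty bin. Then put the scoop back on its rubber mat, standing level on its bottom, and let go. The hardware has been degreased, so do not touch the knobs or nuts with the gripper's fingers, and leave the objective, the post and the driver where they are.

Things in the scene. Friction and masses are not known exactly. Their poses are not given: they have to be found in the camera images.
- scoop_grip (a point): Slotted steel scoop, loose, 190 to 310 g: middle of its black handle, where to hold it. Scoop axes: x forward from handle to mouth, y left, z up (level when it stands). Handle: straight bar, 16 mm wide (y), 20 mm thick, rising backwards at 45 deg, going on 38 mm beyond this point and 37 mm towards the bowl. The point is 45 mm behind the bowl's back wall, 71 mm above its underside.
- scoop_tips (a point): Same scoop and axes: middle of the line of its rod tips (its front edge), at the underside; 130 mm ahead of and 71 mm below scoop_grip. Bowl 85 mm long, 100 wide inside (104 outside), open in front; back wall 34 mm high, side walls falling from 34 to 5 mm at the front. Floor: four free-ended 4 mm rods running front to back, leaving five slots: three 16 mm, the outer two 18 mm wide.
- pan_floor (a point): Steel parts pan, fixed: middle of its inner floor, 2 mm above the table. x along its length, away from the robot; y across; z up. Floor 210 mm (x) by 120 mm (y); upright sides 45 mm high; both ends slope outwards at 65 deg from horizontal, from x = +-105 mm at the floor to +-125 mm at the rim, a 6 mm round bar whose top is 48 mm above the table.
- bin_floor (a point): Open grey plastic stacking bin, empty at first, fixed to the table: point at the middle of its inner floor, 3 mm above the table. Outside 140 mm (x) by 120 mm (y), 60 mm high, walls 3 mm, with a 5 mm lip round the rim; x, y along its sides, z up.
- mat_top (a point): Grey rubber mat, 230 mm (x) by 150 mm (y), 3 mm thick, fixed: point at the middle of its top. The scoop lies here at first.
- knob0_center (a point): One of three black moulded ball knobs: ball of 32 mm with a flat 13 mm face (brass bush in it), 31 mm high over the flat, 20 to 33 g; point at the ball's centre. All start standing on their flats in the half of the pan away from the robot; they slide and roll when pushed.
- knob1_center (a point): One of three black moulded ball knobs: ball of 32 mm with a flat 13 mm face (brass bush in it), 31 mm high over the flat, 20 to 33 g; point at the ball's centre. All start standing on their flats in the half of the pan away from the robot; they slide and roll when pushed.
- knob2_center (a point): One of three black moulded ball knobs: ball of 32 mm with a flat 13 mm face (brass bush in it), 31 mm high over the flat, 20 to 33 g; point at the ball's centre. All start standing on their flats in the half of the pan away from the robot; they slide and roll when pushed.
- nut0_center (a point): One of six dark steel hex nuts, 13 mm across flats, 15 mm across corners, 6.5 mm thick, 10 g; point at its centre. Lying flat among the knobs.
- nut1_center (a point): One of six dark steel hex nuts, 13 mm across flats, 15 mm across corners, 6.5 mm thick, 10 g; point at its centre. Lying flat among the knobs.
- nut2_center (a point): One of six dark steel hex nuts, 13 mm across flats, 15 mm across corners, 6.5 mm thick, 10 g; point at its centre. Lying flat among the knobs.
- nut3_center (a point): One of six dark steel hex nuts, 13 mm across flats, 15 mm across corners, 6.5 mm thick, 10 g; point at its centre. Lying flat among the knobs.
- nut4_center (a point): One of six dark steel hex nuts, 13 mm across flats, 15 mm across corners, 6.5 mm thick, 10 g; point at its centre. Lying flat among the knobs.
- nut5_center (a point): One of six dark steel hex nuts, 13 mm across flats, 15 mm across corners, 6.5 mm thick, 10 g; point at its centre. Lying flat among the knobs.
- objective: Bystander: microscope objective standing on its black cap, 33 mm in diameter, 52 mm high; origin at its foot.
- post: Bystander: steel post in a black holder, 31 mm foot, 86 mm high; origin at its foot.
- driver: Bystander: hand driver lying on the table beyond the pan, about 200 mm long; origin under its middle.
There are look-alikes about, which are no part of the job. Leave any orange look-alike of the part that bears knob2_center alone.

How it is judged:
By the outcome, as a careful person would: the job done as asked, in the order asked, and still so for the second after the job is handed in, with the robot touching nothing.
It also fails if it takes over 64 s, if anything falls off the work surface, if the arm or the gripper's body presses on something with over 40 N, if the wrist force passes 120 N, or if a joint passes its speed limit or range.

## Robot

A 6-joint arm with a two-finger parallel gripper is mounted at the origin on the work surface. World frame = base frame: x ahead of the robot, y to its left, z up, the work surface at z = 0. Lengths are in m, angles in rad, forces in N, time in s.
With the tool pointing down it reaches from about 0.3 to 0.875 m from the base axis. Payload 6.4 kg.
Tool frame: the origin (TCP) lies midway between the tips of the shut fingers; the grasp point (between the pads) lies 19 mm behind it; z points along the fingers, y is the line along which they close (so a half turn about z gives the same grasp; the last joint's range is limited). The gripper opens to 85 mm and grips with 20 to 120 N. Pads are 22 mm wide; open, the fingers measure 114 mm over their backs; the gripper's body (76 mm by 85 mm) begins 54 mm behind the grasp point. The pads swing forward as they close: fully open they stand 13 mm farther back than shut.
Start: joints at [0.9, 0.181, 1.607, -0, 1.354, -0.206], TCP at [0.258, 0.514, 0.191] pointing down, gripper open.
Joint ranges: [-2.99, 2.99], [-0.89, 2.07], [0.3, 2.58], [-1.14, 4.28], [0, 2.63], [-3.12, 3.12]. Speed limits (rad/s): [2.57, 2.57, 3.01, 3.14, 3.14, 3.14].

## Interface

Orientations are given as a unit quaternion [w, x, y, z].
In Python, from bench import ctrl gives the robot as it stands.
- The arm moves only by the tool send_rows, never from a script. Its argument "motion" is a list of rows, each a list of 7 numbers: the turn, a rotation vector about the tool's x, y, z in degrees, then the shift along the tool's x, y, z in mm, then the closure, from -1 (fully open) to 1 (shut). In form: [[rx, ry, rz, tx, ty, tz, grip], ...]. A call has exactly 10 rows; each row shifts and turns the commanded pose from where the row before left it, along the tool's axes as they then stand; what a row does not reach is not made up. A row lasts 1/10 s, in which the tool goes at most 50 mm and 8.59 degrees, less where a joint would pass 70% of its speed; a pose out of reach is approached as far as the arm can. A call is refused whole if a number of a shift passes 50 or a number of a turn 8.59, either way. A call with a gripper value outside its range is refused whole. The fingers move at their own pace and stop on an object; the grip force is fixed at half the most. Time passes only in rows, so rows that do not move let the fingers close, or fill a call up. It gives the time, the measured TCP pose, the force, the opening and the grip force at its end, in the units of the state.
- ctrl.get_obs(): the state, without advancing time (a new reading comes with each control period).
- ctrl.camera(name): name is "scene" or "top" or "wrist"; returns a dict with "color" (480x640x3 uint8, red, green, blue), "z_map" (480x640 float32, m along the optical axis (not along the pixel's ray), 0 where there is no reading), "mtx" (3x3 intrinsics, pixels), "extrinsics" (4x4, takes a point from camera to world coordinates); the wrist camera has in their place "hand_eye" (4x4, takes a point from camera to tool coordinates, whose origin is the TCP and whose axes are the flange's). Camera axes: x right, y down, z forward; pixel columns grow to the right and rows downward; lengths in m; the calibration is good to about 2 mm. A picture is of the moment at which its call begins: read the wrist's pose just before it.
- ctrl.hand_in(): hands the job in; it is judged then, once.
The state is a dict: "time_s": time; "q": joint angles; "dq": joint speeds; "joint_efforts": joint torques, N m; "eef_pos": TCP position; "eef_rot": TCP orientation; "wrist_force": force on the tool from outside, world axes, zero at the start; "torque": the same for the moment, N m; "opening": opening from 0.0 (shut) to 1.0 (fully open); "grasp_force": force on a finger pad.
Only numpy, scipy, OpenCV 4.12 (cv2) and the standard library are available. Lean on these libraries where they do the work, as an engineer would, in place of code of your own. Each camera call takes 0.05 s, during which the arm holds its last target. There are 200 camera calls.

## Working session

There is one attempt and no reset: what is moved stays moved. The work goes in short steps, Python scripts to look and compute and a tool call to move; the robot and the scene stay as the last step left them, time stands still between calls to the robot, and variables do not carry over. Pictures are saved under pics/ and viewed, at most 10 in all, crops included, and the job is handed in when it is done.

Besides the shell and the picture viewer there is one more tool, called after "Call:" as name(argument=value, ...), one argument or row to a line, values as JSON. send_rows: Moves the arm, as the interface text tells. Its arguments: {"type":"object","properties":{"motion":{"type":"array","items":{"type":"array","items":{"type":"number"}}}},"required":["motion"]}

```bash
ls; mkdir -p pics; cat > h.py <<'E'
import numpy as np, cv2
from bench import ctrl
from scipy.spatial.transform import Rotation as R
def cam(n):
    o=ctrl.get_obs(); c=ctrl.camera(n)
    if n=='wrist':
        T=np.eye(4); w=o['eef_rot']; T[:3,:3]=R.from_quat(np.r_[w[1:],w[0]]).as_matrix(); T[:3,3]=o['eef_pos']
        c['extrinsics']=T@c['hand_eye']
    return c
def save(c,f): cv2.imwrite(f,c['color'][:,:,::-1])
def onplane(c,u,v,z):
    K,E=np.array(c['mtx']),np.array(c['extrinsics']); d=E[:3,:3]@np.linalg.inv(K)@[u,v,1]
    return E[:3,3]+d*(z-E[2,3])/d[2]
def cloud(c):
    K,E=np.array(c['mtx']),np.array(c['extrinsics']); v,u=np.mgrid[:480,:640]; z=c['z_map']
    P=np.stack([(u-K[0,2])/K[0,0]*z,(v-K[1,2])/K[1,1]*z,z],-1)@E[:3,:3].T+E[:3,3]; P[z<=0]=np.nan
    return P
E
python3 - <<'E'
from h import *
import pickle
for n in('top','scene'):
    c=cam(n); save(c,f'pics/{n}0.png'); pickle.dump(c,open(n+'0.pkl','wb')); print(n,np.round(c['extrinsics'],3).tolist(),np.round(c['mtx'],1).tolist())
print(ctrl.get_obs())
E
```

```text
pics
top [[-0.026, -0.995, 0.1, 0.516], [-0.999, 0.028, 0.017, -0.029], [-0.02, -0.099, -0.995, 1.029], [0.0, 0.0, 0.0, 1.0]] [[528.1, 0.0, 316.6], [0.0, 528.1, 230.1], [0.0, 0.0, 1.0]]
scene [[0.304, 0.795, -0.524, 1.122], [0.953, -0.251, 0.172, -0.178], [0.005, -0.552, -0.834, 0.879], [0.0, 0.0, 0.0, 1.0]] [[559.6, 0.0, 325.0], [0.0, 559.6, 236.2], [0.0, 0.0, 1.0]]
{'time_s': 0.1, 'q': array([ 8.99709134e-01,  1.81449495e-01,  1.60792935e+00,  9.95481724e-06,
        1.35379972e+00, -2.06333008e-01]), 'dq': array([ 8.40599890e-05, -1.23052730e-03, -2.64981269e-03,  7.88761540e-04,
        7.17072572e-04, -2.58033828e-04]), 'joint_efforts': array([ 1.93339606e-04, -4.45870936e+01, -3.52237058e+01, -4.87024372e-04,
        4.12652837e-03, -6.62461957e-06]), 'eef_pos': array([0.25735475, 0.51355813, 0.19047368]), 'eef_rot': array([-3.41225434e-04,  2.30292347e-01,  9.73121167e-01, -7.15799574e-04]), 'wrist_force': array([-0.14385356, -0.19419155,  0.26911522]), 'torque': array([-0.01923153, -0.02964874,  0.01579376]), 'grasp_force': 0.0, 'opening': 1.0010725289135725}
```

View pics/top0.png

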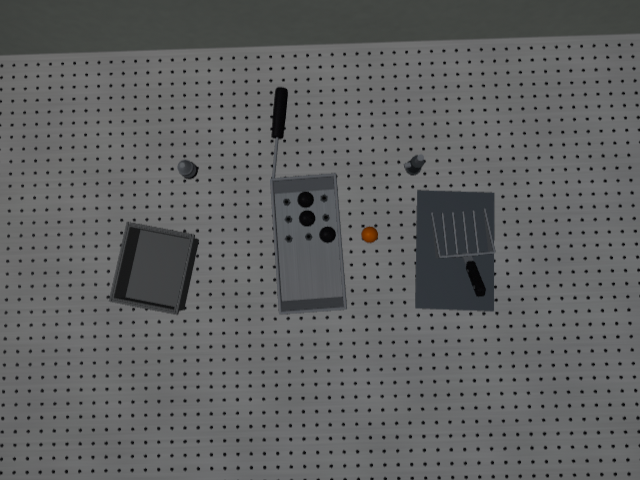

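View pics/scene0.png

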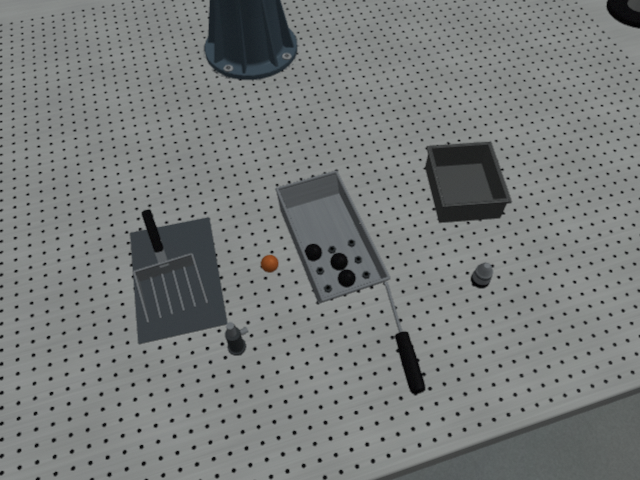

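Candidates: the black knobs are at top-view pixels (306,199), (307,218) and (327,234), all inside the pan. The orange look-alike at (370,234) is outside it. There is one scoop on the mat at about (465,245), one pan at (310,245) and one bin at (153,267).

```bash
cat > m.py <<'E'
from h import *
import pickle
c=pickle.load(open('top0.pkl','rb')); s=pickle.load(open('scene0.pkl','rb'))
P=cloud(c); hsv=cv2.cvtColor(c['color'],cv2.COLOR_RGB2HSV); V=hsv[:,:,2]
def reg(mask,x0,y0,x1,y1):
    m=np.zeros_like(mask,np.uint8); m[y0:y1,x0:x1]=mask[y0:y1,x0:x1]; return m
def quad(m,z):
    k=np.argwhere(m>0)[:,::-1].astype(np.float32); h=cv2.convexHull(k); 
    r=cv2.minAreaRect(k); pts=cv2.boxPoints(r); W=np.array([onplane(c,u,v,z)[:2] for u,v in h[:,0]]).astype(np.float32)
    r=cv2.minAreaRect(W); return r
# by height above table
H=P[:,:,2]
print('table z',np.nanmedian(H[300:460,100:600]))
m=reg((H>0.035)&(H<0.075),255,165,360,325); print('pan rim',quad(m,.046),m.sum())
m=reg((H>0.045)&(H<0.08),100,210,205,325); print('bin',quad(m,.06),m.sum())
m=reg((V<75)&(V>0)&(hsv[:,:,1]>25),405,180,505,320); print('mat',quad(m,.003),m.sum())
# knobs
d=(V<28).astype(np.uint8); d=reg(d,272,188,345,300)
n,l,st,ce=cv2.connectedComponentsWithStats(d)
for i in range(1,n):
    if st[i,4]>8: print('pan blob',st[i],np.round(ce[i],1),np.round(onplane(c,*ce[i],.018 if st[i,4]>100 else .006),4), 'top',np.nanmax(H[l==i]))
# handle
m=reg((V<28)|(H>0.045),455,250,500,305); q=P[m>0]; q=q[(q[:,2]>.03)]
print('handle n',len(q),'z',q[:,2].min(),q[:,2].max()); mu=q.mean(0); print(mu,np.linalg.svd(q-mu)[2][0])
for z in np.arange(.04,.12,.01):
    k=q[abs(q[:,2]-z)<.005]; 
    if len(k): print(round(z,2),len(k),np.round(k.mean(0),4))
E
python3 m.py
python3 - <<'E'
import cv2
a=cv2.imread('pics/top0.png'); 
x=cv2.resize(a[170:320,265:355],None,fx=4,fy=4,interpolation=2); y=cv2.resize(a[180:330,405:505],None,fx=4,fy=4,interpolation=2)
cv2.imwrite('pics/crop0.png',cv2.hconcat([x,y]))
E
```

```text
table z 0.00027817881050240523
pan rim ((0.5913829803466797, 0.005841568112373352), (0.25588300824165344, 0.12581917643547058), 2.7776052951812744) 1481
bin ((0.5521532297134399, 0.29359835386276245), (0.13091029226779938, 0.14987672865390778), 77.66603088378906) 1570
mat ((0.5759831070899963, -0.27933692932128906), (0.18133792281150818, 0.2686576247215271), 84.43083953857422) 8420
pan blob [298 192  16  15 186] [305.2 199.1] [0.6786 0.0092 0.018 ] top 0.037148135962786544
pan blob [322 196   4   4  12] [323.5 197.5] [ 0.6826 -0.0263  0.006 ] top 0.011326778098788681
pan blob [285 200   3   4  10] [286.  201.2] [0.6774 0.0473 0.006 ] top 0.011809761849528533
pan blob [299 211  16  15 185] [306.7 217.9] [0.6419 0.0071 0.018 ] top 0.03606800435700863
pan blob [286 217   4   4  11] [287.8 218.8] [0.6426 0.0445 0.006 ] top 0.010775224027957497
pan blob [324 216   4   3  11] [325.4 216.9] [ 0.6442 -0.0289  0.006 ] top 0.011675393044628724
pan blob [320 227  16  15 186] [327.2 234.1] [ 0.6094 -0.0314  0.018 ] top 0.03622237919743554
pan blob [307 235   4   3  10] [308.2 236. ] [0.6078 0.0055 0.006 ] top 0.011939492674142516
pan blob [287 237   4   3  10] [288.2 238. ] [0.605  0.0445 0.006 ] top 0.011026809822336503
handle n 400 z 0.04474664328418432 0.10820284983429762
[ 0.51759628 -0.29078203  0.08332055] [-0.73427885 -0.05668488  0.67647719]
0.04 1 [ 0.5496 -0.2923  0.0447]
0.05 18 [ 0.545  -0.2874  0.0497]
0.06 52 [ 0.5407 -0.2888  0.0606]
0.07 61 [ 0.5319 -0.2895  0.0705]
0.08 67 [ 0.5226 -0.2901  0.0804]
0.09 71 [ 0.5112 -0.2906  0.0901]
0.1 110 [ 0.4987 -0.293   0.1003]
0.11 20 [ 0.4975 -0.2932  0.1064]
```

View pics/crop0.png

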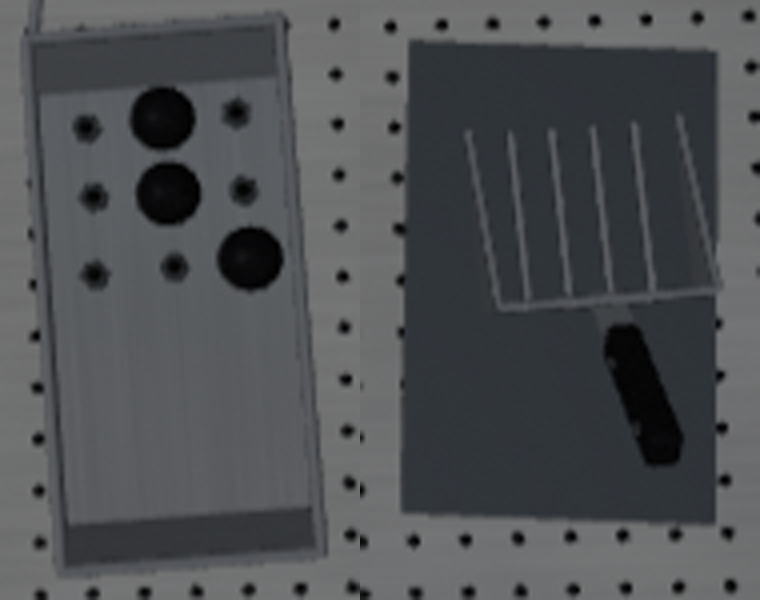

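The crop confirms three black knobs with six nuts in the pan, and the scoop on the mat. Its rods point up-image and slightly left, with tips at about (443,213) to (474,211). Next, the scoop yaw and the mat.

```bash
python3 - <<'E'
from h import *
import pickle
c=pickle.load(open('top0.pkl','rb'))
f=lambda u,v,z:onplane(c,405+(u-360)/4-.4,180+v/4-.4,z)[:2]
print('mat',np.round([f(*p,.003) for p in[(409,41),(717,50),(715,522),(402,511)]],4).tolist())
tips=[]
for a,b in[((512,133),(527,300)),((552,130),(570,295)),((593,127),(611,295)),((635,123),(653,292))]:
    p,q=f(*a,.006),f(*b,.006); d=p-q; tips.append(p); print(np.round(p,4),np.round(q,4),np.degrees(np.arctan2(d[1],d[0])),np.linalg.norm(d))
t=np.mean(tips,0); bw=[f(500,305,.037),f(720,290,.037)]; d=bw[0]-bw[1]
print('tips mid',t,'backwall',bw,np.degrees(np.arctan2(-d[0],d[1])),np.linalg.norm(d))
for y in(4,5):
    a=np.radians(y); print(y,'grip from tips',t-.13*np.array([np.cos(a),np.sin(a)]))
a=np.radians(2.78);R2=np.array([[np.cos(a),np.sin(a)],[-np.sin(a),np.cos(a)]])
for k in[(.6786,.0092),(.6419,.0071),(.6094,-.0314),(.6826,-.0263),(.6774,.0473),(.6426,.0445),(.6442,-.0289),(.6078,.0055),(.605,.0445)]: print(np.round(R2@(np.array(k)-[.5914,.0058]),4))
o=ctrl.get_obs(); print(R.from_quat(np.r_[o['eef_rot'][1:],o['eef_rot'][0]]).as_matrix().round(3).tolist())
E
```

```text
mat [[0.6929, -0.2095], [0.684, -0.3591], [0.4562, -0.3447], [0.4651, -0.196]]
[ 0.6457 -0.2568] [ 0.5644 -0.26  ] 2.230364178574851 0.08133906922007131
[ 0.6466 -0.2762] [ 0.5662 -0.2807] 3.2048359284856285 0.08046715082765192
[ 0.6475 -0.2961] [ 0.5657 -0.3004] 2.983744512985983 0.08188415996218448
[ 0.6489 -0.3165] [ 0.5666 -0.3206] 2.833497933438088 0.08234917188845962
tips mid [ 0.64714452 -0.28640658] backwall [array([ 0.56093853, -0.24030758]), array([ 0.5651652 , -0.34283857])] 2.360586692066036 0.10261807983629415
4 grip from tips [ 0.51746119 -0.29547492]
5 grip from tips [ 0.51763921 -0.29773683]
[ 0.0873 -0.0008]
[ 0.0505 -0.0012]
[ 0.0162 -0.038 ]
[ 0.0895 -0.0365]
[0.0879 0.0373]
[0.053  0.0362]
[ 0.0511 -0.0372]
[ 0.0164 -0.0011]
[0.0155 0.038 ]
[[-0.894, 0.448, -0.001], [0.448, 0.894, -0.001], [0.0, -0.002, -1.0]]
```

```bash
cat > p.py <<'E'
from h import *
TAU=35.
Ry=lambda a:R.from_euler('y',a,degrees=True); Rz=lambda a:R.from_euler('z',a,degrees=True)
def pose():
    o=ctrl.get_obs(); w=o['eef_rot']; return np.array(o['eef_pos']),R.from_quat(np.r_[w[1:],w[0]])
def toolR(yaw,pitch,tau=TAU): return Rz(yaw)*Ry(-pitch)*R.from_matrix(np.diag([-1.,1,-1]))*Ry(-tau)
def from_grip(g,yaw,pitch,back=0): r=toolR(yaw,pitch); return np.array(g)+r.apply([0,0,.019-back]),r
def from_tips(t,yaw,pitch,off=None):
    s=Rz(yaw)*Ry(-pitch); return from_grip(np.array(t)-s.apply([.130,0,-.071]),yaw,pitch)
PRE=True
def plan(wps,grip,start=None):
    p,r=start or pose(); k=0
    for P,Rq,n in wps:
        p0,r0=p,r; dv=(r0.inv()*Rq).as_rotvec()
        for i in range(1,n+1):
            pt=p0+(P-p0)*i/n; rt=r0*R.from_rotvec(dv*i/n)
            rv=np.round((r.inv()*rt).as_rotvec(degrees=True),1); r2=r*R.from_rotvec(rv,degrees=True)
            sh=np.round((r if PRE else r2).inv().apply(pt-p)*1000,0)
            p=p+(r if PRE else r2).apply(sh/1000); r=r2; k+=1
            print([float(x) if x%1 else int(x) for x in rv]+[int(x) for x in sh]+[grip],end=',\n' if k%10==0 else ',')
    print('\nend',p.round(4),'rows',k); return p,r
E
python3 - <<'E'
from p import *
P,Q=from_grip([.5165,-.292,.074],3,0,.1); print(P)
plan([(P+[0,0,.03],Q,20)],-1)
E
```

```text
[ 0.47010398 -0.29443151  0.14035132]
[-0.5, -1.7, -1.4, -28, -31, 1, -1],[-0.4, -1.7, -1.5, -26, -32, 2, -1],[-0.5, -1.7, -1.4, -26, -33, 2, -1],[-0.4, -1.7, -1.4, -25, -33, 2, -1],[-0.5, -1.8, -1.5, -24, -34, 3, -1],[-0.4, -1.7, -1.4, -24, -35, 4, -1],[-0.5, -1.7, -1.4, -22, -35, 4, -1],[-0.5, -1.7, -1.5, -21, -36, 4, -1],[-0.4, -1.7, -1.4, -20, -36, 5, -1],[-0.5, -1.7, -1.4, -19, -37, 5, -1],
[-0.4, -1.7, -1.5, -18, -38, 5, -1],[-0.5, -1.7, -1.4, -17, -38, 5, -1],[-0.4, -1.8, -1.4, -16, -38, 6, -1],[-0.5, -1.7, -1.5, -14, -39, 6, -1],[-0.4, -1.7, -1.4, -14, -39, 5, -1],[-0.5, -1.7, -1.4, -12, -39, 6, -1],[-0.5, -1.7, -1.5, -11, -40, 6, -1],[-0.4, -1.7, -1.4, -10, -40, 6, -1],[-0.5, -1.7, -1.4, -9, -41, 6, -1],[-0.4, -1.7, -1.5, -7, -40, 6, -1],

end [ 0.4698 -0.2942  0.17  ] rows 20
```

Call:
send_rows(
  motion=[
    [-0.5, -1.7, -1.4, -28, -31, 1, -1],
    [-0.4, -1.7, -1.5, -26, -32, 2, -1],
    [-0.5, -1.7, -1.4, -26, -33, 2, -1],
    [-0.4, -1.7, -1.4, -25, -33, 2, -1],
    [-0.5, -1.8, -1.5, -24, -34, 3, -1],
    [-0.4, -1.7, -1.4, -24, -35, 4, -1],
    [-0.5, -1.7, -1.4, -22, -35, 4, -1],
    [-0.5, -1.7, -1.5, -21, -36, 4, -1],
    [-0.4, -1.7, -1.4, -20, -36, 5, -1],
    [-0.5, -1.7, -1.4, -19, -37, 5, -1],
  ],
)

```text
time_s: 1.1
eef_pos: [0.3642, 0.1092, 0.1804]
eef_rot: [0.154, 0.104, 0.983, 0.005]
wrist_force: [0.7, -0.3, -0.4]
opening: 1.002
grasp_force: 0.0
```

Call:
send_rows(
  motion=[
    [-0.4, -1.7, -1.5, -18, -38, 5, -1],
    [-0.5, -1.7, -1.4, -17, -38, 5, -1],
    [-0.4, -1.8, -1.4, -16, -38, 6, -1],
    [-0.5, -1.7, -1.5, -14, -39, 6, -1],
    [-0.4, -1.7, -1.4, -14, -39, 5, -1],
    [-0.5, -1.7, -1.4, -12, -39, 6, -1],
    [-0.5, -1.7, -1.5, -11, -40, 6, -1],
    [-0.4, -1.7, -1.4, -10, -40, 6, -1],
    [-0.5, -1.7, -1.4, -9, -41, 6, -1],
    [-0.4, -1.7, -1.5, -7, -40, 6, -1],
  ],
)

```text
time_s: 2.1
eef_pos: [0.47, -0.2957, 0.1697]
eef_rot: [0.301, -0.025, 0.953, 0.008]
wrist_force: [1.3, 1.5, 0.5]
opening: 0.999
grasp_force: 0.0
```

```bash
python3 - <<'E'
from p import *
c=cam('wrist'); save(c,'pics/w1.png'); p,r=pose(); print(p,(r*toolR(3,0).inv()).as_rotvec(degrees=True),ctrl.get_obs()['q'])
P=cloud(c); V=c['color'].max(2); 
m=(P[:,:,2]>.045)&(P[:,:,2]<.125)&(abs(P[:,:,1]+.29)<.04)&(P[:,:,0]<.56)&(P[:,:,0]>.46); q=P[m]; print(len(q))
for z in np.arange(.05,.12,.01):
    k=q[abs(q[:,2]-z)<.005]
    if len(k): print(round(z,3),len(k),np.round(np.median(k,0),4),k[:,1].min().round(4),k[:,1].max().round(4))
E
```

```text
[ 0.47018893 -0.30167556  0.1685866 ] [-0.09148941 -0.10859179 -0.21702228] [-1.16005372 -0.10214282  2.09121094  0.68006625  1.0243365  -3.10592808]
564
0.09 30 [ 0.4876 -0.2951  0.0937] -0.3023 -0.2884
0.1 398 [ 0.4913 -0.2944  0.1003] -0.3023 -0.2863
0.11 136 [ 0.4977 -0.2942  0.1064] -0.3011 -0.2871
```

View pics/w1.png

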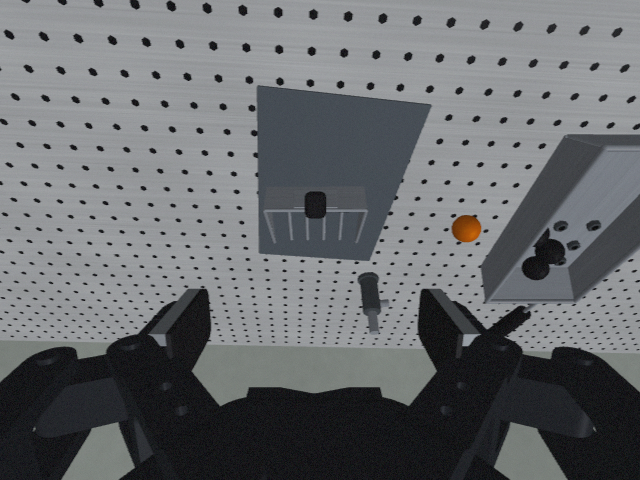

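The wrist view shows the black handle end at (316,205) over the mat. Joint 6 is almost at its limit, so I will turn the tool half a turn, which gives the same grasp, before closing in.

```bash
sed -i "s/\*Ry(-tau)/*Ry(-tau)*Rz(180)/" p.py; python3 - <<'E'
from p import *
P,Q=from_grip([.5165,-.293,.074],3,0,.1); P2,_=from_grip([.5165,-.293,.074],3,0,0)
p,r=pose()
rr=r*R.from_rotvec([0,0,8.5*21],degrees=True)
plan([(P,Q,3),(P2,Q,6)],-1,(p,rr))
E
```

```text
[0.1, 0, 0.5, -5, -2, 8, -1],[0, -0.1, 0.4, -6, -2, 7, -1],[0.1, 0, 0.5, -5, -3, 8, -1],[0, 0, 0, 0, 0, 17, -1],[0, 0, 0, 0, 0, 16, -1],[0, 0, 0, 0, 0, 17, -1],[0, 0, 0, 0, 0, 17, -1],[0, 0, 0, 0, 0, 17, -1],[0, 0, 0, 0, 0, 16, -1],
end [ 0.5272 -0.292   0.0586] rows 9
```

Call:
send_rows(
  motion=[
    [0, 0, 8.5, 0, 0, 0, -1],
    [0, 0, 8.5, 0, 0, 0, -1],
    [0, 0, 8.5, 0, 0, 0, -1],
    [0, 0, 8.5, 0, 0, 0, -1],
    [0, 0, 8.5, 0, 0, 0, -1],
    [0, 0, 8.5, 0, 0, 0, -1],
    [0, 0, 8.5, 0, 0, 0, -1],
    [0, 0, 8.5, 0, 0, 0, -1],
    [0, 0, 8.5, 0, 0, 0, -1],
    [0, 0, 8.5, 0, 0, 0, -1],
  ],
)

```text
time_s: 3.15
eef_pos: [0.4699, -0.2931, 0.1697]
eef_rot: [0.215, 0.628, 0.718, 0.21]
wrist_force: [-0.2, -0.0, -0.7]
opening: 1.004
grasp_force: 0.0
```

Call:
send_rows(
  motion=[
    [0, 0, 8.5, 0, 0, 0, -1],
    [0, 0, 8.5, 0, 0, 0, -1],
    [0, 0, 8.5, 0, 0, 0, -1],
    [0, 0, 8.5, 0, 0, 0, -1],
    [0, 0, 8.5, 0, 0, 0, -1],
    [0, 0, 8.5, 0, 0, 0, -1],
    [0, 0, 8.5, 0, 0, 0, -1],
    [0, 0, 8.5, 0, 0, 0, -1],
    [0, 0, 8.5, 0, 0, 0, -1],
    [0, 0, 8.5, 0, 0, 0, -1],
  ],
)

```text
time_s: 4.15
eef_pos: [0.4699, -0.2931, 0.1697]
eef_rot: [0.017, 0.948, 0.105, 0.3]
wrist_force: [0.7, -0.7, -0.6]
opening: 0.999
grasp_force: 0.0
```

```bash
python3 - <<'E'
from p import *
P,Q=from_grip([.5165,-.293,.074],3,0,.1); P2,_=from_grip([.5165,-.293,.074],3,0,0)
print(pose()[0],ctrl.get_obs()['q'])
plan([(P,Q,3),(P2,Q,6)],-1)
E
```

```text
[ 0.46989186 -0.29305459  0.16970804] [-1.15175505 -0.11772051  2.10145862  0.67545806  1.02840754 -0.12226096]
[0, 0, 3.2, -6, 0, 8, -1],[0, 0, 3.2, -5, 0, 8, -1],[-0.1, 0, 3.2, -6, 1, 8, -1],[0, 0, 0, 0, 0, 17, -1],[0, 0, 0, 0, 0, 16, -1],[0, 0, 0, 0, 0, 17, -1],[0, 0, 0, 0, 0, 17, -1],[0, 0, 0, 0, 0, 16, -1],[0, 0, 0, 0, -1, 17, -1],
end [ 0.5272 -0.292   0.0585] rows 9
```

Call:
send_rows(
  motion=[
    [0, 0, 3.2, -6, 0, 8, -1],
    [0, 0, 3.2, -5, 0, 8, -1],
    [0, 0, 3.2, -6, 0, 8, -1],
    [0, 0, 0, 0, 0, 17, -1],
    [0, 0, 0, 0, 0, 16, -1],
    [0, 0, 0, 0, 0, 17, -1],
    [0, 0, 0, 0, 0, 17, -1],
    [0, 0, 0, 0, 0, 16, -1],
    [0, 0, 0, 0, -1, 17, -1],
    [0, 0, 0, 0, 0, 0, -1],
  ],
)

```text
time_s: 5.15
eef_pos: [0.527, -0.2895, 0.0567]
eef_rot: [-0.009, 0.954, 0.028, 0.3]
wrist_force: [-0.2, 0.3, 0.0]
opening: 1.002
grasp_force: 0.0
```

Call:
send_rows(
  motion=[
    [0, 0, 0, 0, 0, 0, 1],
    [0, 0, 0, 0, 0, 0, 1],
    [0, 0, 0, 0, 0, 0, 1],
    [0, 0, 0, 0, 0, 0, 1],
    [0, 0, 0, 0, 0, 0, 1],
    [0, 0, 0, 0, 0, 0, 1],
    [0, 0, 0, 0, 0, 0, 1],
    [0, 0, 0, 0, 0, 0, 1],
    [0, 0, 0, 0, 0, 0, 1],
    [0, 0, 0, 0, 0, 0, 1],
  ],
)

```text
time_s: 6.15
eef_pos: [0.5275, -0.292, 0.0595]
eef_rot: [-0.007, 0.953, 0.028, 0.301]
wrist_force: [-3.8, 1.2, 6.5]
opening: 0.166
grasp_force: 60.8
```

```bash
python3 - <<'E'
from p import *
o=ctrl.get_obs(); print(pose()[0],o['opening'],o['grasp_force'],o['wrist_force'],o['q'])
p,r=pose(); 
# lift 120 then to above pan: tips at pan x=-15, underside z=.10
a=np.radians(2.78); C=np.array([.5914,.0058,0]); ex=np.array([np.cos(a),np.sin(a),0])
P,Q=from_tips(C+ex*0.0+[0,0,.11],2.8,0)
plan([(p+[0,0,.11],r,5),(P,Q,15)],1)
E
```

```text
[ 0.52753223 -0.29200014  0.05949737] 0.16563703190262055 60.849512815475464 [-3.84048516  1.21235389  6.46148791] [-1.02493324  0.18453214  2.06869972  0.8286818   0.75604935 -0.09639092]
[0, 0, 0, 13, 0, -18, 1],[0, 0, 0, 12, 0, -18, 1],[0, 0, 0, 13, 0, -18, 1],[0, 0, 0, 13, 0, -18, 1],[0, 0, 0, 12, 0, -18, 1],[0, 0, 0, -2, -20, -1, 1],[0, 0, 0.1, -2, -19, -2, 1],[0, 0, 0, -3, -20, -1, 1],[0, 0, 0.1, -2, -19, -1, 1],[0, 0, 0, -2, -20, -2, 1],
[0, 0, 0, -2, -20, -1, 1],[0, 0, 0.1, -2, -19, -1, 1],[-0.1, 0, 0, -3, -20, -1, 1],[0, 0, 0, -2, -19, -2, 1],[0, 0, 0.1, -2, -20, -1, 1],[0, 0, 0, -3, -20, -1, 1],[0, 0, 0.1, -2, -19, -2, 1],[0, 0, 0, -2, -20, -1, 1],[0, 0, 0, -3, -19, -1, 1],[0, 0, 0.1, -2, -20, -2, 1],

end [ 4.723e-01 -1.000e-04  1.656e-01] rows 20
```

Call:
send_rows(
  motion=[
    [0, 0, 0, 7, 0, -9, 1],
    [0, 0, 0, 13, 0, -18, 1],
    [0, 0, 0, 13, 0, -18, 1],
    [0, 0, 0, 13, 0, -18, 1],
    [0, 0, 0, 10, 0, -16, 1],
    [0, 0, 0, 5, -10, -12, 1],
    [0, 0, 0, -2, -19, -2, 1],
    [0, 0, 0, -3, -20, -1, 1],
    [0, 0, 0, -2, -19, -1, 1],
    [0, 0, 0, -2, -20, -2, 1],
  ],
)

```text
time_s: 7.15
eef_pos: [0.5084, -0.2028, 0.1673]
eef_rot: [-0.008, 0.954, 0.028, 0.3]
wrist_force: [-0.6, 0.5, -3.0]
opening: 0.164
grasp_force: 59.6
```

Call:
send_rows(
  motion=[
    [0, 0, 0, -2, -20, -1, 1],
    [0, 0, 0, -2, -20, -1, 1],
    [0, 0, 0, -3, -20, -1, 1],
    [0, 0, 0, -2, -20, -2, 1],
    [0, 0, 0, -2, -20, -1, 1],
    [0, 0, 0, -3, -20, -1, 1],
    [0, 0, 0.2, -2, -21, -2, 1],
    [0, 0, 0, -2, -22, -1, 1],
    [0, 0, 0.2, -3, -22, -1, 1],
    [0, 0, 0, -2, -19, -2, 1],
  ],
)

```text
time_s: 8.15
eef_pos: [0.47, -0.0005, 0.1639]
eef_rot: [-0.009, 0.954, 0.025, 0.3]
wrist_force: [0.1, -0.1, -3.3]
opening: 0.17
grasp_force: 59.6
```

```bash
python3 - <<'E'
from p import *
import pickle
o=ctrl.get_obs(); print(pose()[0],o['opening'],o['grasp_force'],o['wrist_force'],o['q'])
c=cam('top'); s=cam('scene'); pickle.dump((c,s),open('s1.pkl','wb'))
p,r=pose(); print((r*toolR(2.8,0).inv()).as_rotvec(degrees=True))
a=cv2.resize(c['color'][150:330,230:370],None,fx=3,fy=3,interpolation=2); b=cv2.resize(s['color'][150:330,240:380],None,fx=2.8,fy=3,interpolation=2)
cv2.imwrite('pics/s1.png',cv2.hconcat([a,b])[:,:,::-1])
E
```

```text
[ 0.47002658 -0.00048643  0.16389988] 0.17015888786206262 59.55011308193207 [ 0.13520144 -0.06166146 -3.25638496] [-0.50435643 -0.55783037  2.41409887  0.43659258  0.80041684  0.78520151]
[0.09493142 0.11273994 0.40137689]
```

View pics/s1.png

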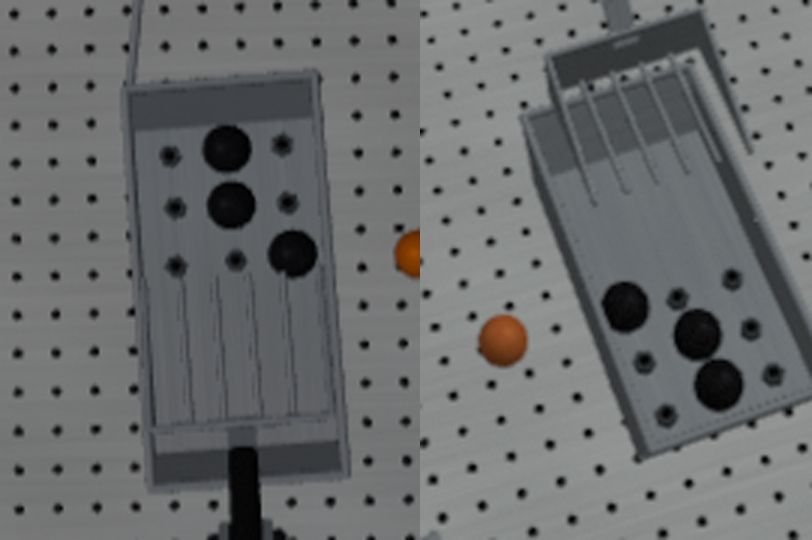

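The top view shows the rod tips at crop pixels (183,275) to (286,270). The scene view shows the same tips at (595,205) to (688,173). I triangulate them to see how the scoop sits in the grip.

```bash
python3 - <<'E'
from p import *
import pickle
c,s=pickle.load(open('s1.pkl','rb'))
f=lambda p:(230+p[0]/3-.3,150+p[1]/3-.3); g=lambda p:(240+(p[0]-420)/2.8-.3,150+p[1]/3-.3)
Pm=lambda c:np.array(c['mtx'])@np.linalg.inv(c['extrinsics'])[:3]
def tri(a,b): X=cv2.triangulatePoints(Pm(c),Pm(s),np.array(f(a),float),np.array(g(b),float))[:,0]; return X[:3]/X[3]
T=np.array([tri(a,b) for a,b in zip([(183,275),(218,275),(252,273),(286,270)],[(688,173),(659,183),(628,193),(595,205)])])
B=np.array([tri(a,b) for a,b in zip([(192,422),(229,420),(263,418),(297,414)],[(670,57),(642,65),(613,73),(583,82)])])
print(T.round(4),'\n',B.round(4)); d=(T-B).mean(0); print(d,'yaw',np.degrees(np.arctan2(d[1],d[0])),'pitch',np.degrees(np.arctan2(d[2],np.hypot(*d[:2]))))
lat=T[0]-T[3]; print('roll',np.degrees(np.arctan2(lat[2],lat[1])),'latyaw',np.degrees(np.arctan2(-lat[0],lat[1])))
p,r=pose(); g=p+r.apply([0,0,-.019]); print('grip',g,'expected tips',g+Rz(2.8).apply([.13,0,-.069]),'got',T.mean(0))
E
```

```text
[[ 0.588   0.0242  0.108 ]
 [ 0.5879  0.0048  0.1059]
 [ 0.5886 -0.0152  0.1053]
 [ 0.5898 -0.0358  0.104 ]] 
 [[ 0.5051  0.0302  0.1129]
 [ 0.506   0.0101  0.1137]
 [ 0.5066 -0.0094  0.1141]
 [ 0.5083 -0.0293  0.115 ]]
[ 0.08207123 -0.00587184 -0.00810113] yaw -4.092290822749624 pitch -5.623039939279812
roll 3.7999376227048702 latyaw 1.713292826651491
grip [4.58958675e-01 1.69223988e-04 1.79305411e-01] expected tips [0.58880347 0.00651969 0.11030541] got [ 0.58858699 -0.00547862  0.10581641]
```

```bash
python3 - <<'E'
from p import *
import pickle
c,s=pickle.load(open('s1.pkl','rb'))
f=lambda p:(230+p[0]/3-.3,150+p[1]/3-.3); g=lambda p:(240+(p[0]-420)/2.8-.3,150+p[1]/3-.3)
for z1,z2 in((.108,.108),(.104,.112)):
  for cc,h,A,B in((c,f,[(183,275),(218,275),(252,273),(286,270)],[(192,422),(229,420),(263,418),(297,414)]),(s,g,[(688,173),(659,183),(628,193),(595,205)],[(670,57),(642,65),(613,73),(583,82)])):
    T=np.array([onplane(cc,*h(a),z1) for a in A]); Bb=np.array([onplane(cc,*h(a),z2) for a in B]); d=(T-Bb).mean(0)
    print(z1,T.mean(0).round(4),Bb.mean(0).round(4),'yaw',np.degrees(np.arctan2(d[1],d[0])).round(2),np.linalg.norm(d))
# depth
P=cloud(c)
for y in (-.05,-.03,-.01,.01,.03,.05):pass
m=(P[:,:,2]>.095)&(P[:,:,2]<.16)&(P[:,:,0]>.498)&(P[:,:,0]<.6)
q=P[m]; print(len(q)); h=q[(q[:,2]>.13)]; print('backwall',len(h),h[:,0].mean(),h[:,1].min(),h[:,1].max(),np.median(h[:,2]))
k=P[(P[:,:,2]>.15)&(P[:,:,0]>.40)&(P[:,:,0]<.51)&(abs(P[:,:,1])<.02)]
for x in np.arange(.45,.52,.01):
  j=k[abs(k[:,0]-x)<.005]; print(x.round(2),len(j),np.median(j,0).round(4) if len(j) else '')
E
```

```text
0.108 [0.5903 0.0027 0.108 ] [ 0.506  -0.0013  0.108 ] yaw 2.72 0.08440066673352353
0.108 [ 0.5887 -0.0133  0.108 ] [0.5021 0.0034 0.108 ] yaw -10.94 0.08813961883727853
0.104 [0.5906 0.0029 0.104 ] [ 0.506  -0.0014  0.112 ] yaw 2.89 0.08506651346553139
0.104 [ 0.5859 -0.0125  0.104 ] [0.5054 0.0025 0.112 ] yaw -10.5 0.0823139026845848
884
backwall 297 0.5101770473864456 -0.0519289151153086 0.05421095679548097 0.1411753162764019
0.45 141 [ 0.4493 -0.0035  0.2077]
0.46 70 [ 0.4604 -0.0034  0.1923]
0.47 70 [ 0.4694 -0.0019  0.1813]
0.48 70 [ 0.4799 -0.001   0.172 ]
0.49 43 [ 4.891e-01 -2.000e-04  1.636e-01]
0.5 0 
0.51 0 
0.52 0
```

The top view and the depth readings agree with the model. The scoop is level in the grip, its tips are at (0.590, 0.003), and the yaw is about 2.8°. I enter the pan mouth-down, just short of the nearest knob.

```bash
cat >> p.py <<'E'
a_=np.radians(2.78); C=np.array([.5914,.0058,0]); ex=np.array([np.cos(a_),np.sin(a_),0]); ey=np.array([-np.sin(a_),np.cos(a_),0])
def pan(x,z,pitch,y=.002): return from_tips(C+ex*x+ey*y+[0,0,z],2.8,pitch)
E
python3 - <<'E'
from p import *
plan([(*pan(-.006,.07,-12),5),(*pan(-.006,.015,-12),6),(*pan(-.006,.006,-12),3),(*pan(-.006,.004,-12),2),(*pan(-.006,.004,-12),4)],1)
E
```

```text
[-0.1, -2.4, 0.1, 0, 0, 4, 1],[0, -2.4, 0, 0, 0, 3, 1],[-0.1, -2.3, 0.1, 1, -1, 4, 1],[0, -2.4, 0, 0, 0, 4, 1],[-0.1, -2.4, 0.1, 1, 0, 3, 1],[0, 0, 0, -4, 0, 8, 1],[0, 0, 0, -3, 0, 9, 1],[0, 0, 0, -4, 0, 8, 1],[0, 0, 0, -3, 0, 9, 1],[0, 0, 0, -4, 0, 8, 1],
[0, 0, 0, -4, 0, 9, 1],[0, 0, 0, -1, 0, 3, 1],[0, 0, 0, -1, 0, 2, 1],[0, 0, 0, -1, 0, 3, 1],[0, 0, 0, 0, 0, 1, 1],[0, 0, 0, -1, 0, 1, 1],[0, 0, 0, 0, 0, 0, 1],[0, 0, 0, 0, 0, 0, 1],[0, 0, 0, 0, 0, 0, 1],[0, 0, 0, 0, 0, 0, 1],

end [0.4805 0.0024 0.0828] rows 20
```

Call:
send_rows(
  motion=[
    [-0.1, -2.4, 0.1, 0, 0, 4, 1],
    [0, -2.4, 0, 0, 0, 3, 1],
    [-0.1, -2.3, 0.1, 1, -1, 4, 1],
    [0, -2.4, 0, 0, 0, 4, 1],
    [-0.1, -2.4, 0.1, 1, 0, 3, 1],
    [0, 0, 0, -4, 0, 8, 1],
    [0, 0, 0, -3, 0, 9, 1],
    [0, 0, 0, -4, 0, 8, 1],
    [0, 0, 0, -3, 0, 9, 1],
    [0, 0, 0, -4, 0, 8, 1],
  ],
)

```text
time_s: 9.25
eef_pos: [0.4816, -0.0005, 0.1033]
eef_rot: [-0.004, 0.98, 0.022, 0.2]
wrist_force: [-0.1, 0.5, -2.8]
opening: 0.167
grasp_force: 59.5
```

Call:
send_rows(
  motion=[
    [0, 0, 0, -4, 0, 9, 1],
    [0, 0, 0, -1, 0, 3, 1],
    [0, 0, 0, -1, 0, 2, 1],
    [0, 0, 0, -1, 0, 3, 1],
    [0, 0, 0, 0, 0, 1, 1],
    [0, 0, 0, -1, 0, 1, 1],
    [0, 0, 0, 0, 0, 0, 1],
    [0, 0, 0, 0, 0, 0, 1],
    [0, 0, 0, 0, 0, 0, 1],
    [0, 0, 0, 0, 0, 0, 1],
  ],
)

```text
time_s: 10.25
eef_pos: [0.4823, -0.0005, 0.084]
eef_rot: [-0.004, 0.979, 0.022, 0.2]
wrist_force: [-0.7, -0.2, -2.8]
opening: 0.17
grasp_force: 59.5
```

```bash
python3 - <<'E'
from p import *
o=ctrl.get_obs(); print(pose()[0],o['wrist_force'],o['grasp_force'],o['q'])
c=cam('top'); s=cam('scene')
a=cv2.resize(c['color'][160:310,250:365],None,fx=3.5,fy=3.5,interpolation=2); b=cv2.resize(s['color'][160:310,265:390],None,fx=3.2,fy=3.5,interpolation=2)
cv2.imwrite('pics/s2.png',cv2.hconcat([a,b])[:,:,::-1])
plan([(*pan(.025,.003,-3),10),(*pan(.06,.003,-1),10),(*pan(.08,.003,-1),10)],1)
E
```

```text
[ 0.48230316 -0.0005095   0.08399409] [-0.68307582 -0.19372735 -2.77895001] 59.51295554637909 [-0.37081261 -0.19232784  2.28220272  0.24866145  0.69404152  0.99148987]
[0, 0.9, 0, 1, 0, 2, 1],[0, 0.9, 0, 1, -1, 3, 1],[0.1, 0.9, 0, 1, 0, 3, 1],[0, 0.9, -0.1, 0, 0, 2, 1],[0, 0.8, 0, 1, -1, 3, 1],[0, 0.9, 0, 1, 0, 2, 1],[0, 0.9, 0, 1, 0, 3, 1],[0, 0.9, 0, 0, 0, 2, 1],[0.1, 0.9, 0, 1, -1, 3, 1],[0, 0.9, 0, 0, 0, 2, 1],
[0, 0.2, 0, 3, 0, 2, 1],[0, 0.2, 0, 2, 0, 2, 1],[0, 0.2, 0, 3, 0, 2, 1],[0, 0.2, 0, 2, 0, 3, 1],[0, 0.2, 0, 3, 0, 2, 1],[0, 0.2, 0, 3, 0, 2, 1],[0, 0.2, 0, 2, 0, 2, 1],[0, 0.2, 0, 3, 0, 2, 1],[0, 0.2, 0, 2, 0, 3, 1],[0, 0.2, 0, 3, 0, 2, 1],
[0, 0, 0, 2, 0, 1, 1],[0, 0, 0, 1, 0, 1, 1],[0, 0, 0, 2, 0, 1, 1],[0, 0, 0, 2, 0, 1, 1],[0, 0, 0, 1, 0, 2, 1],[0, 0, 0, 2, 0, 1, 1],[0, 0, 0, 2, 0, 1, 1],[0, 0, 0, 1, 0, 1, 1],[0, 0, 0, 2, 0, 1, 1],[0, 0, 0, 1, 0, 1, 1],

end [0.5529 0.0059 0.0603] rows 30
```

View pics/s2.png

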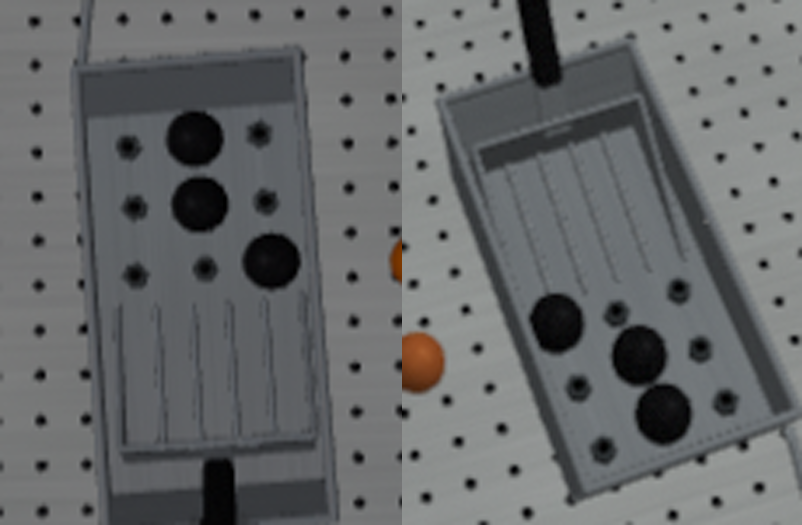

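The scoop is in the pan with its tips just short of the knobs, but about 4 mm too far right: the left side gap is about 21 px and the right about 4 px. I correct y and z while advancing.

```bash
python3 - <<'E'
from p import *
plan([(*pan(-.006,.003,-12,.0035),3),(*pan(.02,.003,-3,.0035),10),(*pan(.05,.0025,-1,.0035),7)],1)
E
```

```text
[0.1, 0, -0.1, -1, -1, 0, 1],[0, -0.1, 0, -1, -2, 1, 1],[0.1, 0, -0.1, 0, -1, 0, 1],[0, 0.9, 0, 1, 0, 2, 1],[0, 0.9, 0, 0, 0, 2, 1],[0, 0.9, 0, 1, 0, 3, 1],[0, 0.9, 0, 0, 0, 2, 1],[0, 0.9, 0, 1, 0, 2, 1],[0, 0.9, 0, 0, 0, 2, 1],[0, 0.9, 0, 1, 0, 3, 1],
[0, 0.9, 0, 0, 0, 2, 1],[0, 0.9, 0, 1, 0, 2, 1],[0, 0.9, 0, 0, 0, 2, 1],[0, 0.3, 0, 3, 0, 3, 1],[0, 0.3, 0, 3, 0, 2, 1],[0, 0.2, 0, 3, 0, 3, 1],[0, 0.3, 0, 3, 0, 3, 1],[0, 0.3, 0, 3, 0, 3, 1],[0, 0.3, 0, 3, 0, 3, 1],[0, 0.3, 0, 3, 0, 2, 1],

end [0.523  0.0056 0.0603] rows 20
```

Call:
send_rows(
  motion=[
    [0.1, 0, -0.1, -1, -1, 0, 1],
    [0, -0.1, 0, -1, -2, 1, 1],
    [0.1, 0, -0.1, 0, -1, 0, 1],
    [0, 0.9, 0, 1, 0, 2, 1],
    [0, 0.9, 0, 0, 0, 2, 1],
    [0, 0.9, 0, 1, 0, 3, 1],
    [0, 0.9, 0, 0, 0, 2, 1],
    [0, 0.9, 0, 1, 0, 2, 1],
    [0, 0.9, 0, 0, 0, 2, 1],
    [0, 0.9, 0, 1, 0, 3, 1],
  ],
)

```text
time_s: 11.35
eef_pos: [0.4911, 0.0039, 0.0693]
eef_rot: [-0.006, 0.967, 0.024, 0.254]
wrist_force: [-2.7, -0.0, 0.3]
opening: 0.163
grasp_force: 60.0
```

Call:
send_rows(
  motion=[
    [0, 0.9, 0, 0, 0, 2, 1],
    [0, 0.9, 0, 1, 0, 2, 1],
    [0, 0.9, 0, 0, 0, 2, 1],
    [0, 0.3, 0, 3, 0, 3, 1],
    [0, 0.3, 0, 3, 0, 2, 1],
    [0, 0.2, 0, 3, 0, 3, 1],
    [0, 0.3, 0, 3, 0, 3, 1],
    [0, 0.3, 0, 3, 0, 3, 1],
    [0, 0.3, 0, 3, 0, 3, 1],
    [0, 0.3, 0, 3, 0, 2, 1],
  ],
)

```text
time_s: 12.35
eef_pos: [0.5233, 0.0056, 0.0601]
eef_rot: [-0.007, 0.956, 0.024, 0.293]
wrist_force: [-2.7, -0.6, -0.0]
opening: 0.167
grasp_force: 60.0
```

```bash
cat > chk.py <<'E'
from p import *
def where(v=True):
    o=ctrl.get_obs(); p,r=pose(); s=r*(R.from_matrix(np.diag([-1.,1,-1]))*Ry(-TAU)*Rz(180)).inv()
    g=p+r.apply([0,0,-.019]); t=g+s.apply([.13,0,-.071]); e=s.as_euler('ZYX',degrees=True)
    print('t',o['time_s'],'tips pan x %.1f y %.1f z %.1f mm'%((t-C)@ex*1e3,(t-C)@ey*1e3,t[2]*1e3),'yaw %.1f pitch %.1f roll %.1f'%(e[0],-e[1],e[2]),'F',o['wrist_force'].round(1),'grip',round(o['grasp_force'],1))
E
python3 - <<'E'
from chk import *
where()
plan([(*pan(.095,.0015,-1,.0035),16),(*pan(.095,.0015,-1,.0035),4)],1)
E
```

```text
t 12.35 tips pan x 50.1 y 3.3 z 2.6 mm yaw 2.9 pitch -1.0 roll 0.0 F [-2.7 -0.6 -0. ] grip 60.0
[0, 0, 0, 2, 0, 2, 1],[0, 0, 0, 3, 0, 1, 1],[0, 0, 0, 2, 0, 2, 1],[0, 0, 0, 2, 0, 2, 1],[0, 0, 0, 2, 0, 1, 1],[0, 0, 0, 3, 0, 2, 1],[0, 0, 0, 2, 0, 1, 1],[0, 0, 0, 2, 0, 2, 1],[0, 0, 0, 3, 0, 2, 1],[0, 0, 0, 2, 0, 1, 1],
[0, 0, 0, 2, 0, 2, 1],[0, 0, 0, 2, 0, 2, 1],[0, 0, 0, 3, 0, 1, 1],[0, 0, 0, 2, 0, 2, 1],[0, 0, 0, 2, 0, 1, 1],[-0.1, 0, 0, 3, 0, 2, 1],[0, 0, 0, 0, 0, 0, 1],[0, 0, 0, 0, 0, 0, 1],[0, 0, 0, 0, 0, 0, 1],[0, 0, 0, 0, 0, 0, 1],

end [0.5684 0.0079 0.0592] rows 20
```

Fz went from −2.8 N to 0 N, so the scoop is resting lightly on the pan floor. Keep advancing.

Call:
send_rows(
  motion=[
    [0, 0, 0, 2, 0, 2, 1],
    [0, 0, 0, 3, 0, 1, 1],
    [0, 0, 0, 2, 0, 2, 1],
    [0, 0, 0, 2, 0, 2, 1],
    [0, 0, 0, 2, 0, 1, 1],
    [0, 0, 0, 3, 0, 2, 1],
    [0, 0, 0, 2, 0, 1, 1],
    [0, 0, 0, 2, 0, 2, 1],
    [0, 0, 0, 3, 0, 2, 1],
    [0, 0, 0, 2, 0, 1, 1],
  ],
)

```text
time_s: 13.35
eef_pos: [0.5512, 0.0069, 0.0598]
eef_rot: [-0.007, 0.956, 0.024, 0.292]
wrist_force: [-2.2, -0.7, 0.1]
opening: 0.166
grasp_force: 60.0
```

```bash
python3 - <<'E'
from chk import *
where()
c=cam('top'); s=cam('scene')
a=cv2.resize(c['color'][160:310,250:365],None,fx=3.5,fy=3.5,interpolation=2); b=cv2.resize(s['color'][160:310,265:390],None,fx=3.2,fy=3.5,interpolation=2)
cv2.imwrite('pics/s3.png',cv2.hconcat([a,b])[:,:,::-1])
E
```

```text
t 13.35 tips pan x 78.1 y 3.3 z 2.4 mm yaw 2.9 pitch -1.0 roll 0.0 F [-2.2 -0.7  0.1] grip 60.0
```

View pics/s3.png

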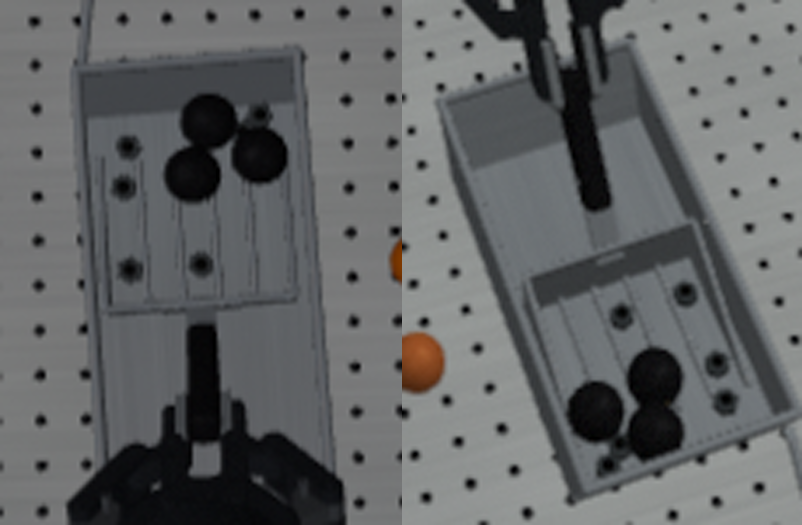

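The knobs are riding onto the rods: top crop (208,120), (192,175) and (260,155). The nuts are lying in the slots. Pushing on, then tilting up.

Call:
send_rows(
  motion=[
    [0, 0, 0, 2, 0, 2, 1],
    [0, 0, 0, 2, 0, 1, 1],
    [0, 0, 0, 2, 0, 1, 1],
    [0, 0, 0, 2, 0, 1, 1],
    [0, 0, 0, 2, 0, 2, 1],
    [0, 0, 0, 2, 0, 1, 1],
    [0, 0, 0, 2, 0, 1, 1],
    [0, 0, 0, 1, 0, 1, 1],
    [0, 0, 0, 1, 0, 1, 1],
    [0, 0, 0, 1, 0, 1, 1],
  ],
)

```text
time_s: 14.45
eef_pos: [0.5672, 0.011, 0.0576]
eef_rot: [-0.01, 0.957, 0.025, 0.289]
wrist_force: [-49.7, 4.5, 38.4]
opening: 0.168
grasp_force: 67.3
```

```bash
cat >> chk.py <<'E'
def pics(n,show=True):
    c=cam('top'); s=cam('scene')
    a=cv2.resize(c['color'][160:310,250:365],None,fx=3.5,fy=3.5,interpolation=2); b=cv2.resize(s['color'][160:310,265:390],None,fx=3.2,fy=3.5,interpolation=2)
    cv2.imwrite(f'pics/{n}.png',cv2.hconcat([a,b])[:,:,::-1]); return c,s
def knobs(c,zmin=.028):
    P=cloud(c); V=c['color'].max(2); m=((V<30)&(P[:,:,2]>.012)).astype(np.uint8); m[:185]=0; m[:,:268]=0; m[:,350:]=0
    n,l,st,ce=cv2.connectedComponentsWithStats(m)
    for i in range(1,n):
        if st[i,4]>40: z=np.nanmax(P[l==i][:,2]); q=onplane(c,*ce[i],z-.016); print('knob?',st[i,4],((q-C)@ex*1e3).round(1),((q-C)@ey*1e3).round(1),'top z',z.round(4))
E
python3 - <<'E'
from chk import *
where(); c,s=pics('s4'); knobs(c)
E
```

```text
t 14.45 tips pan x 93.8 y 7.3 z -0.7 mm yaw 3.1 pitch -1.4 roll 0.3 F [-49.7   4.5  38.4] grip 67.3
knob? 553 82.6 -15.3 top z 0.0408
knob? 2521 -86.4 -0.3 top z 0.2717
knob? 67 -141.6 6.4 top z 0.3225
```

Force is 50 N: something is jammed. I back off 5 mm and look.

Call:
send_rows(
  motion=[
    [0, 0, 0, -2, 0, -2, 1],
    [0, 0, 0, -2, 0, -2, 1],
    [0, 0, 0, -1, 0, -2, 1],
    [0, 0, 0, 0, 1, -1, 1],
    [0, 0, 0, 0, 1, 0, 1],
    [0, 0, 0, 0, 1, 0, 1],
    [0, 0, 0, 0, 1, 0, 1],
    [0, 0, 0, 0, 0, 0, 1],
    [0, 0, 0, 0, 0, 0, 1],
    [0, 0, 0, 0, 0, 0, 1],
  ],
)

```text
time_s: 15.55
eef_pos: [0.5637, 0.0036, 0.0622]
eef_rot: [-0.007, 0.956, 0.024, 0.292]
wrist_force: [-0.8, 0.4, -1.8]
opening: 0.169
grasp_force: 60.5
```

```bash
python3 - <<'E'
from chk import *
where(); c,s=pics('s5'); knobs(c)
E
```

```text
t 15.55 tips pan x 90.3 y -0.7 z 4.7 mm yaw 2.9 pitch -1.0 roll 0.0 F [-0.8  0.4 -1.8] grip 60.5
knob? 185 95.2 -2.3 top z 0.0367
knob? 189 83.1 -40.6 top z 0.0395
knob? 161 54.5 -3.0 top z 0.0369
knob? 2577 -91.1 -5.7 top z 0.2753
knob? 73 -147.3 -0.1 top z 0.3253
```

View pics/s5.png

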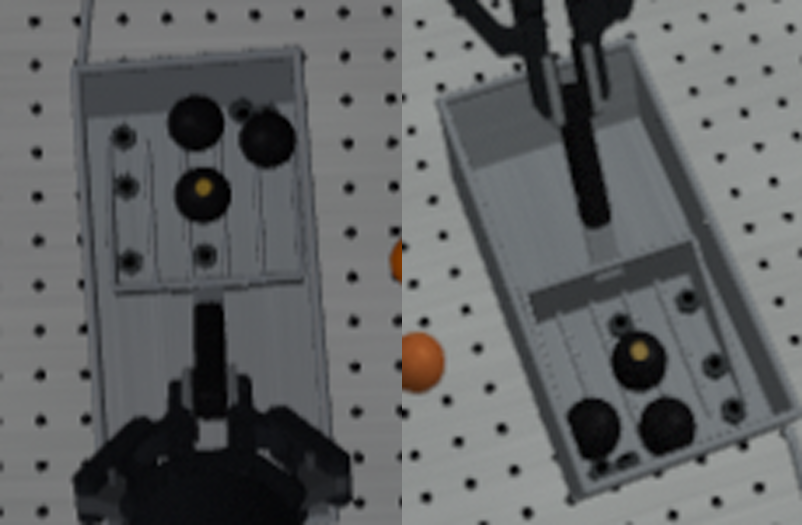

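One knob, brass face up, is already well inside the bowl. A second, at pan x=95 mm, is on the end wall at the rod tips. The third rides the outer slot at (83,−41). Two nuts at top crop (240,110) and (265,112) are pinned ahead of the outer rod. I shift the scoop about 3 mm in −y so that the rods pass beside those nuts, then advance gently.

```bash
python3 - <<'E'
from chk import *
plan([(*pan(.0895,.0022,-1,-.004),4),(*pan(.096,.0022,-1,-.004),6)],1)
E
```

```text
[0, 0, 0, -1, 1, 0, 1],[0, 0, 0, 0, 1, 1, 1],[0, 0, 0, -1, 0, 0, 1],[-0.1, 0, 0, 0, 1, 1, 1],[0, 0, 0, 1, 0, 1, 1],[0, 0, 0, 1, 0, 0, 1],[0, 0, 0, 1, 0, 1, 1],[0, 0, 0, 0, 0, 0, 1],[0, 0, 0, 1, 0, 1, 1],[0, 0, 0, 1, 0, 0, 1],

end [0.5692 0.0009 0.0598] rows 10
```

Call:
send_rows(
  motion=[
    [0, 0, 0, -1, 1, 0, 1],
    [0, 0, 0, 0, 1, 1, 1],
    [0, 0, 0, -1, 1, 0, 1],
    [0, 0, 0, 0, 0, 1, 1],
    [0, 0, 0, 1, 0, 1, 1],
    [0, 0, 0, 1, 0, 0, 1],
    [0, 0, 0, 1, 0, 1, 1],
    [0, 0, 0, 1, 0, 0, 1],
    [0, 0, 0, 1, 0, 1, 1],
    [0, 0, 0, 0, 0, 0, 1],
  ],
)

```text
time_s: 16.65
eef_pos: [0.5695, 0.0008, 0.06]
eef_rot: [-0.007, 0.956, 0.024, 0.293]
wrist_force: [-0.8, -0.2, -1.6]
opening: 0.165
grasp_force: 60.6
```

```bash
python3 - <<'E'
from chk import *
where(); c,s=pics('s6'); knobs(c)
plan([(*pan(.102,.0025,-1,-.004),6)],1)
E
```

```text
t 16.65 tips pan x 96.1 y -3.8 z 2.6 mm yaw 2.9 pitch -1.0 roll 0.0 F [-0.8 -0.2 -1.6] grip 60.6
knob? 184 95.8 -7.1 top z 0.0384
knob? 194 82.9 -43.0 top z 0.0391
knob? 161 61.4 -6.2 top z 0.036
knob? 2531 -86.0 -8.2 top z 0.2754
knob? 67 -141.8 -4.1 top z 0.324
[0, 0, 0, 1, 0, 1, 1],[0, 0, 0, 1, 0, 0, 1],[0, 0, 0, 0, 0, 1, 1],[0, 0, 0, 1, 0, 0, 1],[0, 0, 0, 1, 0, 1, 1],[0, 0, 0, 1, 0, 0, 1],
end [0.5753 0.0011 0.0603] rows 6
```

Call:
send_rows(
  motion=[
    [0, 0, 0, 1, 0, 1, 1],
    [0, 0, 0, 1, 0, 0, 1],
    [0, 0, 0, 0, 0, 1, 1],
    [0, 0, 0, 1, 0, 0, 1],
    [0, 0, 0, 1, 0, 1, 1],
    [0, 0, 0, 1, 0, 0, 1],
    [0, 0, 0, 0, 0, 0, 1],
    [0, 0, 0, 0, 0, 0, 1],
    [0, 0, 0, 0, 0, 0, 1],
    [0, 0, 0, 0, 0, 0, 1],
  ],
)

```text
time_s: 17.75
eef_pos: [0.5751, 0.0012, 0.0602]
eef_rot: [-0.007, 0.956, 0.024, 0.292]
wrist_force: [0.1, -1.1, -1.2]
opening: 0.165
grasp_force: 60.5
```

```bash
python3 - <<'E'
from chk import *
where(); c,s=pics('s7'); knobs(c)
# pitch up 16deg pivoting near back edge: back edge at pan x 17
def back(xb,zb,pitch,y=-.004):
    q=np.radians(pitch); return pan(xb+.085*np.cos(q),zb+.085*np.sin(q),pitch,y)
xb=.102-.085
plan([(*back(xb+.007,.004,10),8),(*back(xb+.011,.006,18),8),(*back(xb+.008,.016,20),4)],1)
E
```

```text
t 17.75 tips pan x 101.7 y -3.7 z 2.8 mm yaw 2.9 pitch -1.0 roll 0.0 F [ 0.1 -1.1 -1.2] grip 60.5
knob? 351 81.8 -7.1 top z 0.0383
knob? 187 82.8 -42.1 top z 0.0386
knob? 2507 -80.6 -8.3 top z 0.2737
knob? 70 -135.9 -3.4 top z 0.3238
[0, 1.4, 0, -1, 0, 1, 1],[0, 1.3, 0, -1, 0, 0, 1],[0, 1.4, 0, 0, 0, 1, 1],[0, 1.4, 0, -1, 0, 0, 1],[0, 1.4, 0, -1, 0, 1, 1],[0, 1.3, 0, -1, 0, 0, 1],[0, 1.4, 0, -1, 0, 1, 1],[-0.1, 1.4, 0, -1, 0, 0, 1],[0, 1, 0, -1, 0, 0, 1],[0, 1, 0, 0, 0, 0, 1],
[0, 1, 0, -1, 0, 1, 1],[0, 1, 0, 0, 0, 0, 1],[0, 1, 0, -1, 0, 0, 1],[0, 1, 0, -1, 0, 0, 1],[0, 1, 0, 0, 0, 0, 1],[0, 1, 0, -1, 0, 0, 1],[0, 0.5, 0, 1, 0, -2, 1],[0, 0.5, 0, 1, 0, -2, 1],[0, 0.5, 0, 1, 0, -2, 1],[0, 0.5, 0, 1, 0, -2, 1],

end [0.5655 0.0007 0.0562] rows 20
```

Call:
send_rows(
  motion=[
    [0, 1.4, 0, -1, 0, 1, 1],
    [0, 1.3, 0, -1, 0, 0, 1],
    [0, 1.4, 0, 0, 0, 1, 1],
    [0, 1.4, 0, -1, 0, 0, 1],
    [0, 1.4, 0, -1, 0, 1, 1],
    [0, 1.3, 0, -1, 0, 0, 1],
    [0, 1.4, 0, -1, 0, 1, 1],
    [0, 1.4, 0, -1, 0, 0, 1],
    [0, 1, 0, -1, 0, 0, 1],
    [0, 1, 0, 0, 0, 0, 1],
  ],
)

```text
time_s: 18.85
eef_pos: [0.5709, 0.0008, 0.0516]
eef_rot: [-0.01, 0.917, 0.023, 0.399]
wrist_force: [-0.6, 1.2, -2.0]
opening: 0.17
grasp_force: 60.6
```

```bash
python3 - <<'E'
from chk import *
where(); c,s=pics('s8'); knobs(c)
E
```

```text
t 18.85 tips pan x 107.3 y -3.9 z 22.1 mm yaw 2.8 pitch 12.0 roll -0.0 F [-0.6  1.2 -2. ] grip 60.6
knob? 190 91.5 -6.5 top z 0.0511
knob? 193 83.2 -41.8 top z 0.0522
knob? 195 44.6 -6.6 top z 0.0432
knob? 3139 -109.9 -7.6 top z 0.2339
knob? 64 -215.0 -45.0 top z 0.2634
knob? 146 -226.4 -34.4 top z 0.3376
knob? 78 -248.0 -41.2 top z 0.3455
```

View pics/s8.png

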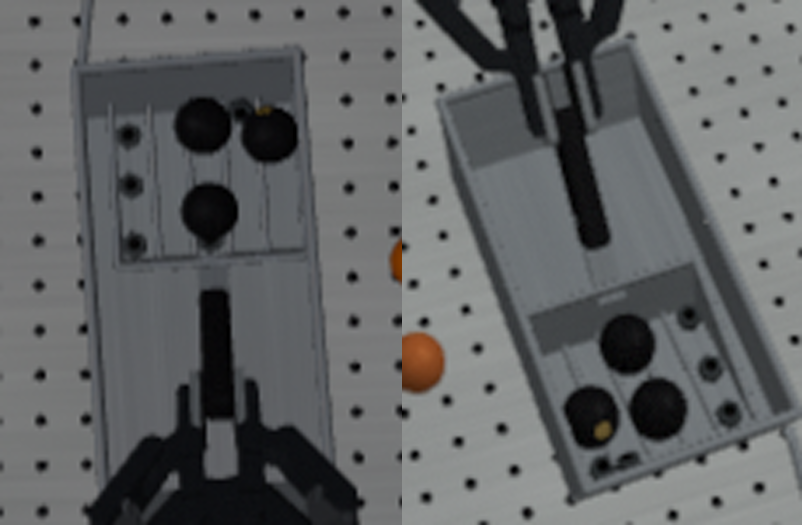

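All three knobs are on the rods and the nuts are on the pan floor. The front two still have to slide back, so I keep tilting near the end wall.

```bash
cat >> p.py <<'E'
def back(xb,zb,pitch,y=-.004):
    q=np.radians(pitch); return pan(xb+.085*np.cos(q),zb+.085*np.sin(q),pitch,y)
E
python3 - <<'E'
from chk import *
plan([(*back(.032,.010,20),6),(*back(.033,.014,24),4)],1)
E
```

```text
[0, 1.3, 0, 0, 0, 0, 1],[0, 1.4, 0, 0, 0, 1, 1],[0, 1.3, 0, 0, 0, 0, 1],[0, 1.4, 0, 1, 0, 0, 1],[0, 1.3, 0, 0, 0, 1, 1],[0, 1.4, 0, 0, 0, 0, 1],[0, 1, 0, 0, 0, 0, 1],[0, 1, 0, 0, 0, -1, 1],[0, 1, 0, -1, 0, 0, 1],[0, 1, 0, 0, 0, -1, 1],

end [0.5704 0.0008 0.0508] rows 10
```

Call:
send_rows(
  motion=[
    [0, 1.3, 0, 0, 0, 0, 1],
    [0, 1.4, 0, 0, 0, 1, 1],
    [0, 1.3, 0, 0, 0, 0, 1],
    [0, 1.4, 0, 1, 0, 0, 1],
    [0, 1.3, 0, 0, 0, 1, 1],
    [0, 1.4, 0, 0, 0, 0, 1],
    [0, 1, 0, 0, 0, 0, 1],
    [0, 1, 0, 0, 0, -1, 1],
    [0, 1, 0, -1, 0, 0, 1],
    [0, 1, 0, 0, 0, -1, 1],
  ],
)

```text
time_s: 19.95
eef_pos: [0.5705, 0.0015, 0.0503]
eef_rot: [-0.013, 0.87, 0.022, 0.492]
wrist_force: [0.0, 1.8, -4.4]
opening: 0.167
grasp_force: 60.4
```

```bash
python3 - <<'E'
from chk import *
where(); c,s=pics('s9'); knobs(c)
plan([(*back(.030,.08,24),10)],1)
E
```

```text
t 19.95 tips pan x 110.3 y -3.0 z 47.9 mm yaw 2.9 pitch 23.9 roll 0.1 F [ 0.   1.8 -4.4] grip 60.4
knob? 387 53.7 -5.3 top z 0.0622
knob? 202 38.4 -39.1 top z 0.0523
knob? 3485 -130.5 -6.9 top z 0.1959
[0, 0, 0, 6, 0, -4, 1],[0, 0, 0, 5, 0, -3, 1],[0, 0, 0, 6, 0, -4, 1],[-0.1, 0, 0, 5, 0, -4, 1],[0, 0.1, 0, 6, 0, -3, 1],[0, 0, 0, 6, 0, -4, 1],[0, 0, 0, 5, 1, -4, 1],[0, 0, 0, 6, 0, -3, 1],[0, 0, 0, 5, 0, -4, 1],[0, 0, 0, 6, 0, -3, 1],

end [5.683e-01 4.000e-04 1.166e-01] rows 10
```

Call:
send_rows(
  motion=[
    [0, 0, 0, 6, 0, -4, 1],
    [0, 0, 0, 5, 0, -3, 1],
    [0, 0, 0, 6, 0, -4, 1],
    [0, 0, 0, 5, 0, -4, 1],
    [0, 0, 0, 6, 0, -3, 1],
    [0, 0, 0, 6, 0, -4, 1],
    [0, 0, 0, 6, 0, -4, 1],
    [0, 0, 0, 6, 0, -4, 1],
    [0, 0, 0, 6, 0, -4, 1],
    [0, 0, 0, 6, 0, -4, 1],
  ],
)

```text
time_s: 21.05
eef_pos: [0.5685, 0.0006, 0.1217]
eef_rot: [-0.012, 0.87, 0.022, 0.493]
wrist_force: [0.4, 0.2, -3.5]
opening: 0.166
grasp_force: 60.4
```

```bash
python3 - <<'E'
from chk import *
where(); c,s=pics('s10')
E
```

```text
t 21.05 tips pan x 108.3 y -4.0 z 119.7 mm yaw 2.8 pitch 24.1 roll -0.0 F [ 0.4  0.2 -3.5] grip 60.4
```

View pics/s10.png

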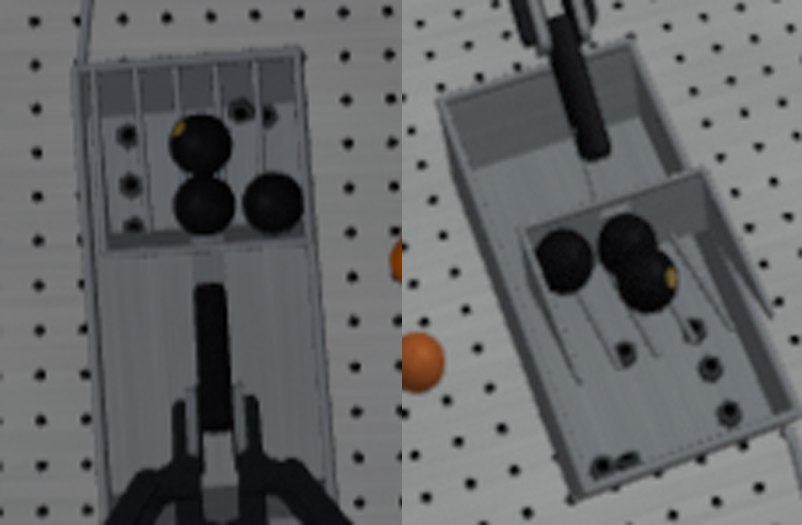

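Scene crop: all six nuts lie on the pan floor, at (625,352), (695,328), (710,368), (730,412), (602,466) and (628,460). The three knobs sit in the back of the scoop. Carrying them to the bin.

```bash
cat >> p.py <<'E'
YB=-12.3; Bc=np.array([.5522,.2936,0])
def binp(x,z,pitch,y=0): return from_tips(Bc+Rz(YB).apply([x,y,0])+[0,0,z],YB,pitch)
E
python3 - <<'E'
from chk import *
p=binp(-.042,.135,24); print(p[0]); plan([(*p,20)],1)
E
```

```text
[0.38282619 0.33052946 0.13720024]
[-0.6, 0, 0.4, -4, -17, -8, 1],[-0.7, 0, 0.4, -3, -17, -8, 1],[-0.6, 0, 0.4, -4, -17, -8, 1],[-0.7, 0, 0.4, -4, -16, -8, 1],[-0.6, -0.1, 0.4, -5, -17, -8, 1],[-0.7, 0, 0.4, -4, -16, -9, 1],[-0.6, 0, 0.4, -4, -16, -9, 1],[-0.7, 0, 0.3, -5, -16, -9, 1],[-0.6, 0, 0.4, -4, -16, -9, 1],[-0.7, 0, 0.4, -5, -16, -9, 1],
[-0.6, 0, 0.4, -5, -16, -10, 1],[-0.7, 0, 0.4, -5, -15, -9, 1],[-0.6, -0.1, 0.4, -5, -16, -10, 1],[-0.7, 0, 0.4, -5, -15, -10, 1],[-0.6, 0, 0.4, -5, -15, -10, 1],[-0.7, 0, 0.4, -6, -15, -11, 1],[-0.6, 0, 0.4, -5, -15, -10, 1],[-0.7, 0, 0.4, -6, -14, -11, 1],[-0.6, 0, 0.4, -5, -15, -11, 1],[-0.7, 0, 0.4, -6, -14, -11, 1],

end [0.3828 0.3304 0.1374] rows 20
```

Call:
send_rows(
  motion=[
    [-0.3, 0, 0.2, -2, -8, -4, 1],
    [-0.6, 0, 0.4, -3, -14, -7, 1],
    [-0.6, 0, 0.4, -4, -17, -8, 1],
    [-0.7, 0, 0.4, -4, -17, -8, 1],
    [-0.6, 0, 0.4, -5, -17, -8, 1],
    [-0.7, 0, 0.4, -4, -17, -9, 1],
    [-0.6, 0, 0.4, -4, -17, -9, 1],
    [-0.7, 0, 0.3, -5, -16, -9, 1],
    [-0.6, 0, 0.4, -4, -16, -9, 1],
    [-0.7, 0, 0.4, -5, -16, -9, 1],
  ],
)

```text
time_s: 22.15
eef_pos: [0.5049, 0.1309, 0.1301]
eef_rot: [0.014, 0.867, -0.025, 0.497]
wrist_force: [0.1, -0.4, -1.6]
opening: 0.168
grasp_force: 60.4
```

Call:
send_rows(
  motion=[
    [-0.6, 0, 0.4, -5, -16, -10, 1],
    [-0.7, 0, 0.4, -5, -16, -9, 1],
    [-0.6, 0, 0.4, -5, -16, -10, 1],
    [-0.7, 0, 0.4, -5, -15, -10, 1],
    [-0.6, 0, 0.4, -5, -15, -10, 1],
    [-0.7, 0, 0.4, -6, -15, -11, 1],
    [-0.6, 0, 0.4, -5, -15, -10, 1],
    [-0.7, 0, 0.4, -6, -14, -11, 1],
    [-0.6, 0, 0.4, -5, -12, -9, 1],
    [-0.4, 0, 0.3, -4, -8, -6, 1],
  ],
)

```text
time_s: 23.15
eef_pos: [0.4423, 0.2401, 0.0897]
eef_rot: [0.011, 0.851, -0.06, 0.522]
wrist_force: [0.6, -4.5, 3.9]
opening: 0.167
grasp_force: 60.8
```

```bash
python3 - <<'E'
from chk import *
where(); print(ctrl.get_obs()['q'],pose()[0])
plan([(*binp(-.042,.115,24),4),(*binp(-.042,.078,0),6),(*binp(-.042,.074,-36),15),(*binp(-.042,.074,-36),5)],1)
E
```

```text
t 23.15 tips pan x -8.2 y 219.6 z 96.5 mm yaw -7.9 pitch 27.9 roll 2.9 F [ 0.6 -4.5  3.9] grip 60.8
[ 0.73127035  0.21058335  2.41290861  4.27998441  0.80309333 -2.04954645] [0.44230431 0.24010138 0.08965122]
[-1.6, -1, 0.1, -3, -21, -18, 1],[-1.5, -0.9, 0.2, -3, -21, -19, 1],[-1.6, -1, 0.1, -3, -20, -19, 1],[-1.6, -0.9, 0.1, -4, -19, -20, 1],[0, -4, 0, 3, 0, 0, 1],[0, -4, 0, 4, 0, 1, 1],[0, -4, 0, 3, 0, -1, 1],[0, -4, 0, 4, 0, 0, 1],[0, -4, 0, 3, 0, 0, 1],[0.1, -4, 0, 4, 0, -1, 1],
[0, -2.4, 0, 5, 0, -1, 1],[0, -2.4, 0, 5, 0, -1, 1],[0, -2.4, 0, 5, 0, -1, 1],[0, -2.4, 0, 5, 0, -2, 1],[0, -2.4, 0, 5, 0, -2, 1],[0, -2.4, 0, 5, 0, -2, 1],[0, -2.4, 0, 5, 0, -2, 1],[0, -2.4, 0, 4, 0, -2, 1],[0, -2.4, 0, 5, 0, -3, 1],[0, -2.4, 0, 4, 0, -3, 1],
[0, -2.4, 0, 5, 0, -2, 1],[0, -2.4, 0, 4, 0, -4, 1],[0, -2.4, 0, 4, 0, -3, 1],[0, -2.4, 0, 4, 0, -3, 1],[0, -2.4, 0, 3, 0, -4, 1],[0, 0, 0, 0, 0, 0, 1],[0, 0, 0, 0, 0, 0, 1],[0, 0, 0, 0, 0, 0, 1],[0, 0, 0, 0, 0, 0, 1],[0, 0, 0, 0, 0, 0, 1],

end [0.4485 0.3162 0.189 ] rows 30
```

Joint 4 has hit its limit, because the forearm is steeper than the tilted tool, and the scoop may be touching the bin's near wall. I fit the arm's kinematics from the logged poses to choose a feasible route, and check numerically that the knobs are still in the scoop.

```bash
cat > kin.py <<'E'
from p import *
from scipy.optimize import least_squares
D=[([.8997,.18145,1.60793,0,1.3538,-.20633],(.25735,.51356,.19047)),
([-1.15176,-.11772,2.10146,.67546,1.02841,-.12226],(.46989,-.29305,.16971)),
([-1.02493,.18453,2.0687,.82868,.75605,-.09639],(.52753,-.292,.0595)),
([-.50436,-.55783,2.4141,.43659,.80042,.7852],(.47003,-.00049,.1639)),
([-.37081,-.19233,2.2822,.24866,.69404,.99149],(.4823,-.00051,.08399)),
([.73127,.21058,2.41291,4.27998,.80309,-2.04955],(.4423,.2401,.08965))]
X=[.2,.0,.4,.0,.4,.1,.25]
def fk(x,q,s4=1,s5=-1):
    h,a1,L1,o,L2,d,L3=x
    # base frame: z up, x ahead; forearm frame x along forearm
    r=R.from_euler('z',q[0]); p=r.apply([a1,d,h])
    r2=r*R.from_euler('y',q[1]); p=p+r2.apply([0,0,L1])
    r3=r2*R.from_euler('y',q[2]-np.pi/2); p=p+r3.apply([L2,0,o])
    r4=r3*R.from_euler('x',s4*q[3])*R.from_euler('y',q[4]); p=p+r4.apply([L3,0,0])
    return p,r4*R.from_euler('x',-q[5])   # x=tool z
def fit(s4):
    return least_squares(lambda x:np.concatenate([fk(x,q,s4)[0]-p for q,p in D]),X)
if __name__=='__main__':
    for s in(1,-1):
        f=fit(s); print(s,f.x.round(4),np.abs(f.fun).reshape(-1,3).max(1).round(4))
E
python3 kin.py; python3 - <<'E'
from chk import *
c=cam('top'); P=cloud(c); V=c['color'].max(2); m=((V<30)&(P[:,:,2]>.02)).astype(np.uint8)
n,l,st,ce=cv2.connectedComponentsWithStats(m)
for i in range(1,n):
    if st[i,4]>60: q=P[l==i]; print(st[i],np.nanmedian(q,0).round(3),np.nanmax(q[:,2]).round(3))
where()
E
```

```text
1 [ 0.3134 -0.      0.4382 -0.0855  0.5145  0.1178  0.3589] [0. 0. 0. 0. 0. 0.]
-1 [-0.2685  0.6412  0.0119  0.0836 -0.1148  0.1232 -0.3207] [0.02   0.0461 0.0836 0.0467 0.0837 0.0597]
[272  88  15  50 502] [0.852 0.057 0.024] 0.03
[115 228  59  81 584] [0.556 0.349 0.038] 0.06
[175 261  18  40 480] [0.521 0.224 0.098] 0.116
[193 287  17  17 224] [0.501 0.193 0.094] 0.101
[ 119  317   81  145 4677] [0.322 0.243 0.165] 0.223
[143 465  28  15 196] [0.242 0.226 0.216] 0.23
t 23.2 tips pan x -8.4 y 220.1 z 95.9 mm yaw -7.9 pitch 27.9 roll 2.9 F [-1.6 -1.1  4.9] grip 61.1
```

```bash
cat >> kin.py <<'E'
XF=fit(1).x; p_,r_=pose(); q_=ctrl.get_obs()['q']; M=fk(XF,q_)[1].inv()*r_
LO=np.array([-2.99,-.89,.3,-1.14,0.02,-3.12]); HI=np.array([2.99,2.07,2.58,4.28,2.63,3.12])
def ik(P,Q,q0):
    def f(q): p,r=fk(XF,q); return np.r_[(p-P)*10,((r*M).inv()*Q).as_rotvec()]
    s=least_squares(f,np.clip(q0,LO+1e-3,HI-1e-3),bounds=(LO,HI)); return s.x,np.abs(s.fun).max()
E
python3 - <<'E'
from kin import *
print('M',M.as_rotvec(degrees=True).round(2))
q,e=ik(*back(.030,.08,24),[-.2,-.3,2.3,.3,.7,1]); print('panlift',q.round(2),e)
q,e=ik(p_,r_,[.3,.2,2.4,-1,.5,1]); print('now',q.round(2),e.round(3))
for yaw in(-12,20,50,78,100):
    ax=Rz(yaw).apply([1,0,0]); T=Bc-ax*(.042 if yaw<40 else .032)
    for pitch,z in((24,.13),(12,.12),(8,.12),(0,.08),(-36,.074)):
        b=None
        for g in([.3,.2,2.0,0,.8,0],[.6,0,2.2,.5,.8,-1],[0,0,2.2,-.5,.8,1],[-.2,0,2,1,1,-.5],[.6,0,2.2,1.5,.8,-1.5]):
            q,e=ik(*from_tips(T+[0,0,z],yaw,pitch),g)
            if e<.003 and (b is None or abs(q[3])<abs(b[3])): b=q
        print(yaw,pitch,None if b is None else b.round(2))
E
```

```text
M [-107.12   34.04 -107.12]
panlift [-0.52 -0.07  2.52  2.01  0.54  3.01] 4.090942970665091e-12
now [ 0.56 -0.08  2.35 -1.14  0.47 -1.03] 0.331
-12 24 None
-12 12 [ 0.95  0.02  2.14 -1.03  0.9  -1.19]
-12 8 [ 0.9  -0.03  2.12 -0.9   0.89 -1.03]
-12 0 [ 0.8  -0.02  2.09 -0.7   0.85 -0.82]
-12 -36 [0.39 0.13 1.67 0.01 1.36 0.02]
20 24 None
20 12 None
20 8 [ 0.19 -0.68  2.55  0.21  0.54  0.91]
20 0 [ 0.22 -0.49  2.44  0.13  0.59  0.83]
20 -36 [ 0.29  0.08  1.73 -0.    1.35  0.67]
50 24 [-0.74 -0.15  2.52  1.15  1.22  2.92]
50 12 [-0.54 -0.34  2.44  0.94  1.11  2.5 ]
50 8 [-0.46 -0.36  2.39  0.85  1.09  2.35]
50 0 [-0.31 -0.28  2.31  0.69  0.98  2.16]
50 -36 [ 0.21  0.11  1.69 -0.01  1.35  1.28]
78 24 [-0.6   0.34  1.97  0.92  1.46  3.  ]
78 12 [-0.5   0.18  1.96  0.8   1.38  2.79]
78 8 [-0.46  0.13  1.95  0.74  1.36  2.71]
78 0 [-0.36  0.12  1.94  0.64  1.26  2.6 ]
78 -36 [ 0.16  0.18  1.62 -0.02  1.35  1.81]
100 24 [-0.44  0.63  1.51  0.78  1.71  2.99]
100 12 [-0.38  0.49  1.55  0.67  1.61  2.89]
100 8 [-0.35  0.44  1.56  0.63  1.58  2.85]
100 0 [-0.29  0.4   1.59  0.54  1.47  2.79]
100 -36 [ 0.15  0.25  1.53 -0.02  1.36  2.21]
```

```bash
cat >> kin.py <<'E'
def path(wps,start=None,q=None):
    p,r=start or (p_,r_); q=np.array(q_ if q is None else q)
    for P,Q,n in wps:
        p0,r0=p,r; dv=(r0.inv()*Q).as_rotvec(); mx=0;me=0
        for i in range(1,n+1):
            p=p0+(P-p0)*i/n; r=r0*R.from_rotvec(dv*i/n); q2,e=ik(p,r,q); mx=np.maximum(mx,abs(q2-q)*10); me=max(me,e); q=q2
        print('->',q.round(2),'err',round(me,3),'speed',np.round(mx,2))
    return q
def yawp(yaw,dist,z,pitch,c=Bc): return from_tips(c-Rz(yaw).apply([dist,0,0])+[0,0,z],yaw,pitch)
E
python3 - <<'E'
from kin import *
s=r_*(R.from_matrix(np.diag([-1.,1,-1]))*Ry(-TAU)*Rz(180)).inv(); t=p_+r_.apply([0,0,-.019])+s.apply([.13,0,-.071]); print('tips',t)
W1=from_tips(t+[0.0,-.07,.05],2,26)
for yaw in(55,65,75):
    print(yaw); path([(*W1,12),(*yawp(yaw,.09,.13,24),20),(*yawp(yaw,.035,.12,20),8),(*yawp(yaw,.032,.08,0),10),(*yawp(yaw,.032,.074,-36),14)])
E
```

```text
tips [0.57228629 0.22525872 0.09586683]
55
-> [ 0.47 -0.17  2.58  4.28  0.6  -1.69] err 0.152 speed [0.44 0.53 0.27 0.82 0.44 1.03]
-> [ 0.06 -0.32  2.58  4.28  0.02 -0.84] err 0.683 speed [2.18 0.89 0.   0.   3.24 1.99]
-> [ 0.13 -0.35  2.58  4.28  0.02 -0.88] err 0.678 speed [0.1  0.04 0.   0.   0.   0.05]
-> [ 0.14 -0.35  2.58  4.28  0.02 -0.77] err 0.644 speed [0.01 0.   0.   0.   0.   0.11]
-> [ 0.2  -0.32  2.49  4.28  0.02 -0.62] err 0.712 speed [0.05 0.03 0.07 0.   0.   0.13]
65
-> [ 0.47 -0.17  2.58  4.28  0.6  -1.69] err 0.152 speed [0.44 0.53 0.27 0.82 0.44 1.03]
-> [ 0.01 -0.33  2.58  4.28  0.02 -0.69] err 0.834 speed [1.64 0.64 0.   0.   2.42 1.5 ]
-> [-0.72  0.15  2.27  1.07  1.33 -3.12] err 0.829 speed [ 8.08  5.04  3.08 32.24 13.28 23.95]
-> [-0.61 -0.02  2.33  1.06  1.17 -3.12] err 0.296 speed [0.12 0.2  0.06 0.02 0.17 0.  ]
-> [-0.33 -0.27  2.35  1.03  0.88 -3.12] err 0.714 speed [0.22 0.23 0.04 0.04 0.26 0.  ]
75
-> [ 0.47 -0.17  2.58  4.28  0.6  -1.69] err 0.152 speed [0.44 0.53 0.27 0.82 0.44 1.03]
-> [-0.77  0.33  2.03  0.91  1.51 -3.12] err 0.805 speed [ 8.24  5.77  3.74 32.67 13.99 23.65]
-> [-0.65  0.29  2.08  0.99  1.41 -3.12] err 0.11 speed [0.15 0.07 0.07 0.11 0.13 0.  ]
-> [-0.55  0.09  2.16  0.95  1.22 -3.12] err 0.235 speed [0.11 0.22 0.09 0.04 0.19 0.  ]
-> [-0.3  -0.19  2.22  0.88  0.94 -3.12] err 0.597 speed [0.19 0.26 0.08 0.08 0.2  0.  ]
```

The position model fits exactly, but the sign of joint 6 is untested because positions do not depend on it. I check it against two known orientations.

```bash
python3 - <<'E'
import re
s=open('kin.py').read(); i=s.index("XF=fit(1)"); 
s=s[:i].replace("'x',-q[5])","'x',S6*q[5])").replace("X=[.2","S6=1\nX=[.2")+s[i:]
open('kin.py','w').write(s)
E
python3 - <<'E'
import kin
from kin import *
st=R.from_quat([.230292,.973121,-.000716,-.000341])
m5=toolR(2.8,-12)
for S in(1,-1):
    kin.S6=S
    A=[fk(XF,q)[1].inv()*r for q,r in((D[0][0],st),(D[4][0],m5),(q_,r_))]
    print(S,[a.as_rotvec(degrees=True).round(1).tolist() for a in A])
E
```

```text
1 [[69.3, 69.3, 69.3], [69.4, 69.4, 69.0], [69.3, 69.3, 69.3]]
-1 [[51.6, 78.9, 51.6], [-114.4, 23.5, -114.2], [-107.1, 34.0, -107.1]]
```

```bash
python3 - <<'E'
from kin import *
s=r_*(R.from_matrix(np.diag([-1.,1,-1]))*Ry(-TAU)*Rz(180)).inv(); t=p_+r_.apply([0,0,-.019])+s.apply([.13,0,-.071])
q,e=ik(*back(.030,.08,24),[-.2,-.3,2.3,.3,.7,1]); print('panlift',q.round(2),e)
W1=from_tips(t+[0.0,-.07,.05],2,26)
for yaw in(50,65,78):
    print(yaw); path([(*W1,12),(*yawp(yaw,.09,.13,24),20),(*yawp(yaw,.035,.12,20),8),(*yawp(yaw,.032,.08,0),10),(*yawp(yaw,.032,.074,-36),14)])
E
```

```text
panlift [-0.52 -0.07  2.52  2.01  0.54 -0.82] 5.54708856539271e-10
50
-> [ 0.47 -0.17  2.58  4.28  0.6  -2.4 ] err 0.152 speed [0.44 0.53 0.27 0.82 0.44 1.03]
-> [ 0.47 -0.12  2.58  4.28  0.6  -2.84] err 0.85 speed [0.04 0.04 0.   0.   0.06 0.29]
-> [ 0.15 -0.34  2.58  4.26  0.02 -3.12] err 0.793 speed [2.95 1.44 0.   0.37 4.57 1.99]
-> [ 0.16 -0.34  2.58  4.16  0.02 -3.12] err 0.566 speed [0.01 0.   0.   0.09 0.   0.  ]
-> [ 0.21 -0.33  2.5   4.03  0.02 -3.12] err 0.785 speed [0.04 0.07 0.07 0.11 0.   0.  ]
65
-> [ 0.47 -0.17  2.58  4.28  0.6  -2.4 ] err 0.152 speed [0.44 0.53 0.27 0.82 0.44 1.03]
-> [ 0.   -0.33  2.58  4.    0.02 -3.12] err 0.835 speed [1.64 0.64 0.   0.44 2.42 1.5 ]
-> [-0.65  0.09  2.23  0.98  1.3  -0.73] err 0.829 speed [ 7.67  4.5   3.49 30.56 13.32 23.34]
-> [-0.37 -0.06  2.13  0.68  1.13 -0.25] err 0.0 speed [0.3  0.25 0.14 0.37 0.21 0.52]
-> [ 0.18  0.14  1.66 -0.01  1.35  0.62] err 0.0 speed [0.45 0.29 0.41 0.56 0.37 0.76]
78
-> [ 0.47 -0.17  2.58  4.28  0.6  -2.4 ] err 0.152 speed [0.44 0.53 0.27 0.82 0.44 1.03]
-> [-0.71  0.36  1.94  0.85  1.53 -0.86] err 0.643 speed [ 8.41  3.85  2.12 31.23 12.64 23.25]
-> [-0.58  0.3   1.97  0.88  1.43 -0.76] err 0.0 speed [0.17 0.09 0.05 0.04 0.13 0.13]
-> [-0.36  0.12  1.94  0.64  1.26 -0.41] err 0.0 speed [0.25 0.23 0.07 0.3  0.2  0.39]
-> [ 0.16  0.18  1.62 -0.02  1.35  0.37] err 0.0 speed [0.39 0.2  0.31 0.5  0.26 0.61]
```

```bash
python3 - <<'E'
from kin import *
L=back(.030,.085,24)
U=(p_+[.02,-.02,.03],(Rz(0)*r_))
print('direct');q=path([(*U,4),(*L,16)])
M1=back(.030,.085,20)
# from panlift to yaw 70
for yaw in(65,72):
  for d0 in(.12,.09):
    print(yaw,d0); path([(*back(.01,.085,22),5),(*yawp(yaw,d0,.13,22),20),(*yawp(yaw,.035,.12,18),8),(*yawp(yaw,.032,.08,0),8),(*yawp(yaw,.032,.074,-36),14)],start=L,q=q)
E
```

```text
direct
-> [ 0.63  0.07  2.45  4.27  0.71 -2.15] err 0.0 speed [0.27 0.34 0.09 0.06 0.25 0.28]
-> [-0.52 -0.1   2.52  1.98  0.53 -0.79] err 0.016 speed [0.84 0.3  0.27 2.44 0.5  1.8 ]
65 0.12
-> [-0.55 -0.19  2.55  1.79  0.51 -0.6 ] err 0.0 speed [0.06 0.19 0.06 0.41 0.06 0.39]
-> [-0.89  0.11  2.22  0.86  1.46 -0.86] err 0.0 speed [0.6  0.23 0.25 1.11 0.79 0.36]
-> [-0.63  0.06  2.22  0.95  1.29 -0.68] err 0.0 speed [0.34 0.1  0.04 0.13 0.23 0.23]
-> [-0.37 -0.06  2.13  0.68  1.13 -0.25] err 0.0 speed [0.34 0.24 0.16 0.41 0.24 0.57]
-> [ 0.18  0.14  1.66 -0.01  1.35  0.62] err 0.0 speed [0.45 0.29 0.41 0.56 0.37 0.76]
65 0.09
-> [-0.55 -0.19  2.55  1.79  0.51 -0.6 ] err 0.0 speed [0.06 0.19 0.06 0.41 0.06 0.39]
-> [-0.81  0.1   2.23  0.91  1.42 -0.82] err 0.0 speed [0.53 0.22 0.25 1.05 0.74 0.34]
-> [-0.63  0.06  2.22  0.95  1.29 -0.68] err 0.0 speed [0.24 0.08 0.03 0.07 0.16 0.19]
-> [-0.37 -0.06  2.13  0.68  1.13 -0.25] err 0.0 speed [0.34 0.24 0.16 0.41 0.24 0.57]
-> [ 0.18  0.14  1.66 -0.01  1.35  0.62] err 0.0 speed [0.45 0.29 0.41 0.56 0.37 0.76]
72 0.12
-> [-0.55 -0.19  2.55  
[... 154 characters left out ...]
[-0.59  0.17  2.09  0.9   1.36 -0.71] err 0.0 speed [0.29 0.11 0.06 0.1  0.2  0.2 ]
-> [-0.37  0.04  2.03  0.66  1.2  -0.35] err 0.0 speed [0.31 0.24 0.11 0.37 0.23 0.5 ]
-> [ 0.17  0.16  1.64 -0.02  1.35  0.49] err 0.0 speed [0.41 0.24 0.36 0.52 0.31 0.68]
72 0.09
-> [-0.55 -0.19  2.55  1.79  0.51 -0.6 ] err 0.0 speed [0.06 0.19 0.06 0.41 0.06 0.39]
-> [-0.75  0.23  2.08  0.87  1.47 -0.83] err 0.0 speed [0.58 0.28 0.32 1.11 0.82 0.32]
-> [-0.59  0.17  2.09  0.9   1.36 -0.71] err 0.0 speed [0.2  0.08 0.03 0.05 0.14 0.16]
-> [-0.37  0.04  2.03  0.66  1.2  -0.35] err 0.0 speed [0.31 0.24 0.11 0.37 0.23 0.5 ]
-> [ 0.17  0.16  1.64 -0.02  1.35  0.49] err 0.0 speed [0.41 0.24 0.36 0.52 0.31 0.68]
```

```bash
python3 - <<'E'
from p import *
p,r=pose(); plan([(p+[.02,-.02,.03],r,4),(*back(.030,.085,24),16)],1)
E
```

```text
[0, 0, 0, 9, 4, 1, 1],[0, 0, 0, 10, 4, 2, 1],[0, 0, 0, 9, 4, 1, 1],[0, 0, 0, 9, 4, 2, 1],[0.4, -0.3, -0.4, 4, 13, 7, 1],[0.5, -0.2, -0.4, 5, 13, 7, 1],[0.4, -0.3, -0.5, 4, 13, 6, 1],[0.4, -0.2, -0.4, 4, 13, 7, 1],[0.5, -0.3, -0.4, 4, 13, 6, 1],[0.4, -0.2, -0.4, 4, 14, 7, 1],
[0.4, -0.3, -0.5, 4, 13, 6, 1],[0.5, -0.3, -0.4, 4, 13, 6, 1],[0.4, -0.2, -0.4, 4, 14, 6, 1],[0.4, -0.3, -0.4, 4, 14, 6, 1],[0.4, -0.2, -0.5, 4, 13, 5, 1],[0.5, -0.3, -0.4, 3, 14, 6, 1],[0.4, -0.2, -0.4, 4, 14, 5, 1],[0.4, -0.3, -0.4, 3, 14, 6, 1],[0.5, -0.3, -0.5, 4, 14, 5, 1],[0.4, -0.2, -0.4, 3, 14, 5, 1],

end [5.679e-01 2.000e-04 1.218e-01] rows 20
```

Call:
send_rows(
  motion=[
    [0, 0, 0, 9, 4, 1, 1],
    [0, 0, 0, 10, 4, 2, 1],
    [0, 0, 0, 9, 4, 1, 1],
    [0, 0, 0, 9, 4, 2, 1],
    [0.4, -0.3, -0.4, 4, 13, 7, 1],
    [0.5, -0.2, -0.4, 5, 13, 7, 1],
    [0.4, -0.3, -0.5, 4, 13, 6, 1],
    [0.4, -0.2, -0.4, 4, 13, 7, 1],
    [0.5, -0.3, -0.4, 4, 13, 6, 1],
    [0.4, -0.2, -0.4, 4, 14, 7, 1],
  ],
)

```text
time_s: 24.2
eef_pos: [0.5011, 0.137, 0.1175]
eef_rot: [0.002, 0.86, -0.029, 0.509]
wrist_force: [1.0, -0.0, -2.8]
opening: 0.163
grasp_force: 60.5
```

```bash
python3 - <<'E'
from chk import *
from kin import path
where(); print(pose()[0],ctrl.get_obs()['q'].round(2))
L=back(.030,.085,24); path([(*L,10)]); plan([(*L,10)],1)
E
```

```text
t 24.2 tips pan x 46.8 y 122.2 z 120.3 mm yaw -3.7 pitch 26.2 roll 1.7 F [ 1.  -0.  -2.8] grip 60.5
[0.5010904  0.13700632 0.11753813] [ 0.16 -0.09  2.57  3.55  0.43 -1.82]
-> [-0.52 -0.1   2.52  1.98  0.53 -0.79] err 0.017 speed [0.84 0.19 0.2  2.41 0.51 1.79]
[0.4, -0.2, -0.4, 4, 13, 6, 1],[0.4, -0.3, -0.4, 4, 14, 6, 1],[0.5, -0.2, -0.5, 5, 13, 6, 1],[0.4, -0.2, -0.4, 4, 13, 6, 1],[0.4, -0.2, -0.4, 3, 14, 5, 1],[0.4, -0.3, -0.4, 4, 14, 6, 1],[0.5, -0.2, -0.4, 4, 13, 5, 1],[0.4, -0.2, -0.5, 4, 14, 5, 1],[0.4, -0.2, -0.4, 3, 14, 6, 1],[0.4, -0.3, -0.4, 4, 14, 5, 1],

end [5.682e-01 5.000e-04 1.216e-01] rows 10
```

Call:
send_rows(
  motion=[
    [0.4, -0.2, -0.4, 4, 13, 6, 1],
    [0.4, -0.3, -0.4, 4, 14, 6, 1],
    [0.5, -0.2, -0.5, 5, 13, 6, 1],
    [0.4, -0.2, -0.4, 4, 13, 6, 1],
    [0.4, -0.2, -0.4, 3, 14, 5, 1],
    [0.4, -0.3, -0.4, 4, 14, 6, 1],
    [0.5, -0.2, -0.4, 4, 13, 5, 1],
    [0.4, -0.2, -0.5, 4, 14, 5, 1],
    [0.4, -0.2, -0.4, 3, 14, 6, 1],
    [0.4, -0.3, -0.4, 4, 14, 5, 1],
  ],
)

```text
time_s: 25.2
eef_pos: [0.5728, 0.0023, 0.1215]
eef_rot: [-0.01, 0.871, 0.02, 0.492]
wrist_force: [0.5, -0.5, -4.1]
opening: 0.172
grasp_force: 60.5
```

```bash
python3 - <<'E'
from chk import *
from kin import path,yawp
where(); w=[(*yawp(72,.10,.13,24),20)]; path(w); plan(w,1)
E
```

```text
t 25.2 tips pan x 112.6 y -3.2 z 119.1 mm yaw 2.6 pitch 23.9 roll -0.2 F [ 0.5 -0.5 -4.1] grip 60.5
-> [-0.79  0.27  2.07  0.87  1.49 -0.87] err 0.0 speed [0.62 0.25 0.31 1.45 0.75 0.62]
[3, 0, -1.8, -2, -4, -4, 1],[3, 0, -1.8, -2, -4, -4, 1],[2.9, 0, -1.8, -1, -4, -4, 1],[3, 0, -1.7, -2, -5, -3, 1],[3, 0, -1.8, -1, -4, -3, 1],[3, 0.1, -1.8, -1, -5, -3, 1],[2.9, 0, -1.8, -1, -5, -3, 1],[3, 0, -1.8, -1, -6, -2, 1],[3, 0, -1.8, 0, -5, -3, 1],[3, 0, -1.7, -1, -5, -1, 1],
[3, 0, -1.8, 0, -6, -2, 1],[2.9, 0, -1.8, 0, -6, -1, 1],[3, 0, -1.8, 0, -6, -1, 1],[3, 0, -1.8, 0, -5, -1, 1],[3, 0, -1.8, 0, -6, 0, 1],[3, 0, -1.8, 1, -6, 0, 1],[2.9, 0.1, -1.7, 1, -6, 0, 1],[3, 0, -1.8, 1, -6, 0, 1],[3, 0, -1.8, 1, -5, 1, 1],[3, 0, -1.8, 1, -6, 1, 1],

end [0.4805 0.0733 0.1324] rows 20
```

Call:
send_rows(
  motion=[
    [1.5, 0, -0.9, -1, -2, -2, 1],
    [2.5, 0, -1.5, -2, -3, -3, 1],
    [3, 0, -1.8, -2, -4, -4, 1],
    [3, 0, -1.8, -2, -4, -4, 1],
    [3, 0, -1.8, -1, -4, -4, 1],
    [3, 0, -1.7, -2, -5, -3, 1],
    [3, 0, -1.8, -1, -4, -3, 1],
    [3, 0, -1.8, -1, -5, -3, 1],
    [3, 0, -1.8, -1, -5, -3, 1],
    [3, 0, -1.8, -1, -6, -2, 1],
  ],
)

```text
time_s: 26.2
eef_pos: [0.5279, 0.033, 0.126]
eef_rot: [-0.148, 0.83, 0.265, 0.469]
wrist_force: [0.7, -0.1, -3.1]
opening: 0.17
grasp_force: 60.4
```

Call:
send_rows(
  motion=[
    [3, 0, -1.8, 0, -5, -3, 1],
    [3, 0, -1.8, -1, -5, -1, 1],
    [3, 0, -1.8, 0, -6, -2, 1],
    [3, 0, -1.8, 0, -6, -1, 1],
    [3, 0, -1.8, 0, -6, -1, 1],
    [3, 0, -1.8, 0, -5, -1, 1],
    [3, 0, -1.8, 0, -6, 0, 1],
    [3, 0, -1.8, 1, -6, 0, 1],
    [2.9, 0, -1.7, 1, -6, 0, 1],
    [2, 0, -1.2, 1, -4, 0, 1],
  ],
)

```text
time_s: 27.2
eef_pos: [0.4809, 0.0633, 0.1323]
eef_rot: [-0.278, 0.717, 0.493, 0.406]
wrist_force: [-0.6, -0.4, -3.8]
opening: 0.164
grasp_force: 60.4
```

```bash
python3 - <<'E'
from chk import *
from kin import path,yawp
where()
c=cam('top'); P=cloud(c); V=c['color'].max(2); m=((V<30)&(P[:,:,2]>.02)).astype(np.uint8)
n,l,st,ce=cv2.connectedComponentsWithStats(m)
for i in range(1,n):
    if st[i,4]>60: q=P[l==i]; print(st[i],np.nanmedian(q,0).round(3),np.nanmax(q[:,2]).round(3))
w=[(*yawp(72,.037,.125,22),6),(*yawp(72,.034,.085,4),6),(*yawp(72,.034,.074,-36),14),(*yawp(72,.034,.074,-36),4)]; path(w); plan(w,1)
E
```

```text
t 27.2 tips pan x -54.6 y 183.0 z 129.9 mm yaw 69.0 pitch 23.9 roll -0.1 F [-0.6 -0.4 -3.8] grip 60.4
[272  88  15  50 497] [0.852 0.056 0.025] 0.032
[115 228  59  81 513] [0.556 0.349 0.036] 0.057
[179 239  18  71 135] [0.542 0.235 0.027] 0.038
[241 265  18  17 235] [0.536 0.103 0.129] 0.137
[216 277  35  24 479] [0.511 0.132 0.131] 0.147
[ 262  292  134   83 4178] [ 0.443 -0.048  0.218] 0.276
-> [-0.63  0.23  2.09  0.94  1.39 -0.79] err 0.0 speed [0.32 0.05 0.03 0.1  0.15 0.15]
-> [-0.43  0.06  2.05  0.73  1.22 -0.44] err 0.0 speed [0.38 0.36 0.11 0.44 0.31 0.63]
-> [ 0.16  0.16  1.64 -0.02  1.35  0.48] err 0.0 speed [0.45 0.27 0.39 0.58 0.34 0.75]
-> [ 0.16  0.16  1.64 -0.02  1.35  0.48] err 0.0 speed [0. 0. 0. 0. 0. 0.]
[0.4, -0.3, -0.2, 6, -1, 10, 1],[0.4, -0.3, -0.3, 6, -1, 11, 1],[0.5, -0.4, -0.2, 7, -1, 10, 1],[0.4, -0.3, -0.3, 6, -1, 11, 1],[0.4, -0.3, -0.2, 6, -1, 10, 1],[0.4, -0.3, -0.3, 7, -1, 10, 1],[0, -3, 0, 1, 0, 2, 1],[0, -3, 0, 1, 0, 1, 1],[0, -3, 0, 1, 0, 2, 1],[0, -3, 0, 2, 0, 1, 1],
[0, -3, 0, 1, 0, 1, 1],[0, -3, 0, 1, 0, 2, 1],[0, -2.9, 0, 6, 0, -1, 1],[0, -2.8, 0, 6, 0, 0, 1],[0, -2.9, 0, 5, 0, -1, 1],[0, -2.8, 0, 6, 0, -2, 1],[0, -2.9, 0, 6, 0, -2, 1],[0, -2.8, 0, 5, 0, -1, 1],[0, -2.9, 0, 6, 0, -3, 1],[0, -2.9, 0, 5, 0, -2, 1],
[0, -2.8, 0, 5, 0, -3, 1],[0, -2.9, 0, 5, 0, -3, 1],[0, -2.8, 0, 5, 0, -3, 1],[0, -2.9, 0, 5, 0, -4, 1],[0, -2.9, 0, 4, 0, -3, 1],[0, -2.8, 0, 5, 0, -4, 1],[0, 0, 0, 0, 0, 0, 1],[0, 0, 0, 0, 0, 0, 1],[0, 0, 0, 0, 0, 0, 1],[0, 0, 0, 0, 0, 0, 1],

end [0.5217 0.201  0.1884] rows 30
```

Call:
send_rows(
  motion=[
    [0.4, -0.3, -0.2, 6, -1, 10, 1],
    [0.4, -0.3, -0.3, 6, -1, 11, 1],
    [0.5, -0.4, -0.2, 7, -1, 10, 1],
    [0.4, -0.3, -0.3, 6, -1, 11, 1],
    [0.4, -0.3, -0.2, 6, -1, 10, 1],
    [0.4, -0.3, -0.3, 7, -1, 10, 1],
    [0, -3, 0, 1, 0, 2, 1],
    [0, -3, 0, 1, 0, 1, 1],
    [0, -3, 0, 1, 0, 2, 1],
    [0, -3, 0, 2, 0, 1, 1],
  ],
)

```text
time_s: 28.25
eef_pos: [0.5017, 0.1431, 0.1326]
eef_rot: [-0.225, 0.748, 0.541, 0.31]
wrist_force: [-0.8, 0.2, -3.7]
opening: 0.165
grasp_force: 60.4
```

```bash
python3 - <<'E'
from chk import *
from kin import path,yawp
where(); print('target',((Bc-Rz(72).apply([.034,0,0])-C)@ex).round(4),((Bc-Rz(72).apply([.034,0,0])-C)@ey).round(4))
w=[(*yawp(72,.034,.082,3),3),(*yawp(72,.034,.074,-36),14),(*yawp(72,.034,.074,-36),3)]; path(w); plan(w,1)
E
```

```text
t 28.25 tips pan x -37.5 y 260.0 z 98.8 mm yaw 71.8 pitch 10.0 roll 0.1 F [-0.8  0.2 -3.7] grip 60.4
target -0.0373 0.2576
-> [-0.42  0.06  2.05  0.71  1.21 -0.42] err 0.0 speed [0.29 0.16 0.11 0.36 0.2  0.47]
-> [ 0.16  0.16  1.64 -0.02  1.35  0.48] err 0.0 speed [0.44 0.26 0.38 0.56 0.34 0.73]
-> [ 0.16  0.16  1.64 -0.02  1.35  0.48] err 0.0 speed [0. 0. 0. 0. 0. 0.]
[0, -2.3, -0.1, 0, 0, 1, 1],[0, -2.4, 0, 1, 1, 1, 1],[0, -2.3, -0.1, 0, 0, 1, 1],[0, -2.8, 0, 6, 0, -1, 1],[0, -2.8, 0, 6, 0, -1, 1],[0, -2.8, 0, 5, 0, -1, 1],[0, -2.8, 0, 6, 0, -1, 1],[0, -2.7, 0, 6, 0, -2, 1],[0, -2.8, 0, 5, 0, -2, 1],[0, -2.8, 0, 5, 0, -3, 1],
[0, -2.8, 0, 6, 0, -2, 1],[0, -2.8, 0, 5, 0, -3, 1],[0, -2.8, 0, 5, 0, -3, 1],[0, -2.8, 0, 5, 0, -3, 1],[0, -2.8, 0, 4, 0, -4, 1],[0, -2.8, 0, 5, 0, -4, 1],[0, -2.7, 0, 4, 0, -4, 1],[0, 0, 0, 0, 0, 0, 1],[0, 0, 0, 0, 0, 0, 1],[0, 0, 0, 0, 0, 0, 1],

end [0.5216 0.2008 0.1891] rows 20
```

Call:
send_rows(
  motion=[
    [0, -2.3, 0, 0, 0, 1, 1],
    [0, -2.4, 0, 1, 1, 1, 1],
    [0, -2.3, 0, 0, 0, 1, 1],
    [0, -2.8, 0, 6, 0, -1, 1],
    [0, -2.8, 0, 6, 0, -1, 1],
    [0, -2.8, 0, 5, 0, -1, 1],
    [0, -2.8, 0, 6, 0, -1, 1],
    [0, -2.8, 0, 6, 0, -2, 1],
    [0, -2.8, 0, 5, 0, -2, 1],
    [0, -2.8, 0, 5, 0, -3, 1],
  ],
)

```text
time_s: 29.25
eef_pos: [0.5116, 0.173, 0.1601]
eef_rot: [-0.096, 0.799, 0.579, 0.129]
wrist_force: [-0.5, -0.0, -3.9]
opening: 0.168
grasp_force: 60.3
```

Call:
send_rows(
  motion=[
    [0, -2.8, 0, 6, 0, -2, 1],
    [0, -2.8, 0, 5, 0, -3, 1],
    [0, -2.8, 0, 5, 0, -3, 1],
    [0, -2.8, 0, 5, 0, -3, 1],
    [0, -2.8, 0, 4, 0, -4, 1],
    [0, -2.8, 0, 5, 0, -4, 1],
    [0, -2.8, 0, 4, 0, -4, 1],
    [0, 0, 0, 0, 0, 0, 1],
    [0, 0, 0, 0, 0, 0, 1],
    [0, 0, 0, 0, 0, 0, 1],
  ],
)

```text
time_s: 30.25
eef_pos: [0.5214, 0.1997, 0.1886]
eef_rot: [0.004, 0.81, 0.586, -0.008]
wrist_force: [0.7, -0.4, -2.5]
opening: 0.167
grasp_force: 60.3
```

```bash
cat >> chk.py <<'E'
def dark(n='top'):
    c=cam(n); P=cloud(c); V=c['color'].max(2); m=((V<22)&np.isfinite(P[:,:,2])).astype(np.uint8)
    k,l,st,ce=cv2.connectedComponentsWithStats(m)
    for i in range(1,k):
        q=P[l==i]; md=np.nanmedian(q,0)
        if st[i,4]>60: print(n,st[i],md.round(3),np.nanmax(q[:,2]).round(3))
E
python3 - <<'E'
from chk import *
where(); dark(); dark('scene')
E
```

```text
t 30.25 tips pan x -38.0 y 256.7 z 73.7 mm yaw 71.9 pitch -36.0 roll 0.2 F [ 0.7 -0.4 -2.5] grip 60.3
top [271  88  16  50 567] [0.85  0.056 0.024] 0.033
top [128 232  26  68 870] [0.54  0.141 0.546] 0.57
top [ 150  239   40   83 1156] [0.529 0.176 0.343] 0.421
scene [607   0  33  28 578] [0.161 0.926 0.016] 0.023
scene [ 421   12   55  122 2453] [0.547 0.185 0.363] 0.403
scene [447 181  15  15 110] [0.56  0.273 0.026] 0.037
scene [478 181  17  18 206] [0.576 0.326 0.029] 0.037
scene [396 332  29  62 831] [0.855 0.053 0.023] 0.03
```

```bash
python3 - <<'E'
from chk import *
from kin import path
p,r=pose()
A=(p+[-.02,-.06,.06],r); G=np.array([.517,-.285,.0745])
P,Q=from_grip(G+[-.01,0,.11],3,0); w=[(*A,6),(*((A[0]+P)/2),Q,12)] if 0 else [(*A,6),(P,Q,24)]
path(w); plan(w,1)
E
```

```text
-> [ 0.05  0.02  1.66 -0.02  1.46  0.37] err 0.0 speed [0.19 0.24 0.06 0.   0.19 0.19]
-> [-1.03 -0.05  2.04  0.67  0.95  0.14] err 0.0 speed [0.52 0.28 0.35 0.37 0.29 0.14]
[0, 0, 0, -11, 0, -10, 1],[0, 0, 0, -10, 0, -10, 1],[0, 0, 0, -11, 0, -9, 1],[0, 0, 0, -11, 0, -10, 1],[0, 0, 0, -11, 0, -10, 1],[0, 0, 0, -10, 0, -10, 1],[-0.9, 1.3, 2.8, -17, 6, 4, 1],[-0.8, 1.3, 2.8, -16, 7, 3, 1],[-0.9, 1.4, 2.7, -16, 8, 3, 1],[-0.8, 1.3, 2.8, -15, 8, 3, 1],
[-0.9, 1.3, 2.8, -16, 9, 2, 1],[-0.8, 1.3, 2.8, -15, 10, 3, 1],[-0.9, 1.3, 2.8, -14, 10, 2, 1],[-0.8, 1.3, 2.7, -14, 11, 2, 1],[-0.9, 1.4, 2.8, -14, 12, 2, 1],[-0.8, 1.3, 2.8, -13, 12, 2, 1],[-0.9, 1.3, 2.8, -12, 13, 2, 1],[-0.9, 1.3, 2.8, -12, 14, 1, 1],[-0.8, 1.3, 2.7, -11, 14, 2, 1],[-0.9, 1.3, 2.8, -10, 14, 1, 1],
[-0.8, 1.4, 2.8, -10, 15, 2, 1],[-0.9, 1.3, 2.8, -9, 16, 1, 1],[-0.8, 1.3, 2.8, -9, 16, 2, 1],[-0.9, 1.3, 2.7, -7, 16, 1, 1],[-0.8, 1.3, 2.8, -7, 17, 2, 1],[-0.9, 1.3, 2.8, -6, 16, 2, 1],[-0.8, 1.4, 2.8, -5, 17, 2, 1],[-0.9, 1.3, 2.8, -5, 18, 2, 1],[-0.8, 1.3, 2.7, -4, 17, 2, 1],[-0.9, 1.3, 2.8, -3, 18, 2, 1],

end [ 0.5175 -0.2847  0.1689] rows 30
```

Call:
send_rows(
  motion=[
    [0, 0, 0, -11, 0, -10, 1],
    [0, 0, 0, -10, 0, -10, 1],
    [0, 0, 0, -11, 0, -9, 1],
    [0, 0, 0, -11, 0, -10, 1],
    [0, 0, 0, -11, 0, -10, 1],
    [0, 0, 0, -10, 0, -10, 1],
    [-0.9, 1.3, 2.8, -17, 6, 4, 1],
    [-0.8, 1.3, 2.8, -16, 7, 3, 1],
    [-0.9, 1.4, 2.7, -16, 8, 3, 1],
    [-0.8, 1.3, 2.8, -15, 8, 3, 1],
  ],
)

```text
time_s: 31.35
eef_pos: [0.5055, 0.0686, 0.2367]
eef_rot: [0.003, 0.862, 0.504, 0.048]
wrist_force: [-0.7, 0.3, -3.3]
opening: 0.168
grasp_force: 60.3
```

```bash
python3 - <<'E'
from chk import *
where(); dark(); dark('scene')
E
```

```text
t 31.35 tips pan x -38.0 y 126.9 z 128.8 mm yaw 58.7 pitch -30.3 roll -3.5 F [-0.7  0.3 -3.3] grip 60.3
top [271  88  16  50 560] [0.851 0.055 0.024] 0.031
top [135 232  17  15 197] [0.608 0.32  0.03 ] 0.037
top [130 251  18  16 209] [0.571 0.329 0.03 ] 0.038
top [161 260  17  13 166] [0.555 0.269 0.031] 0.038
top [246 268  34  22 190] [0.524 0.039 0.404] 0.445
scene [ 318    0   55   97 2546] [0.52  0.047 0.414] 0.453
scene [607   0  33  27 574] [0.161 0.926 0.016] 0.023
scene [342  99  17  25 279] [0.511 0.063 0.249] 0.279
scene [446 181  16  16 173] [0.558 0.268 0.028] 0.037
scene [478 181  17  18 202] [0.577 0.326 0.029] 0.038
scene [396 332  29  62 818] [0.856 0.053 0.023] 0.03
```

All three knobs are in the bin, at (.608,.320), (.571,.329) and (.555,.269) with tops at about 0.038. Carrying the scoop back to the mat.

Call:
send_rows(
  motion=[
    [-0.9, 1.3, 2.8, -16, 9, 2, 1],
    [-0.8, 1.3, 2.8, -15, 10, 3, 1],
    [-0.9, 1.3, 2.8, -14, 10, 2, 1],
    [-0.8, 1.3, 2.7, -14, 11, 2, 1],
    [-0.9, 1.4, 2.8, -14, 12, 2, 1],
    [-0.8, 1.3, 2.8, -13, 12, 2, 1],
    [-0.9, 1.3, 2.8, -12, 13, 2, 1],
    [-0.9, 1.3, 2.8, -12, 14, 1, 1],
    [-0.8, 1.3, 2.7, -11, 14, 2, 1],
    [-0.9, 1.3, 2.8, -10, 14, 1, 1],
  ],
)

```text
time_s: 32.45
eef_pos: [0.512, -0.1074, 0.2035]
eef_rot: [-0.002, 0.944, 0.276, 0.181]
wrist_force: [-0.3, -0.2, -3.0]
opening: 0.168
grasp_force: 60.3
```

Call:
send_rows(
  motion=[
    [-0.8, 1.4, 2.8, -10, 15, 2, 1],
    [-0.9, 1.3, 2.8, -9, 16, 1, 1],
    [-0.8, 1.3, 2.8, -9, 16, 2, 1],
    [-0.9, 1.3, 2.7, -7, 16, 1, 1],
    [-0.8, 1.3, 2.8, -7, 17, 2, 1],
    [-0.9, 1.3, 2.8, -6, 16, 2, 1],
    [-0.8, 1.4, 2.8, -5, 17, 2, 1],
    [-0.9, 1.3, 2.8, -5, 18, 2, 1],
    [-0.8, 1.3, 2.7, -4, 17, 2, 1],
    [-0.9, 1.3, 2.8, -3, 18, 2, 1],
  ],
)

```text
time_s: 33.45
eef_pos: [0.5185, -0.2848, 0.1699]
eef_rot: [-0.008, 0.953, 0.026, 0.301]
wrist_force: [-1.0, -0.2, -2.7]
opening: 0.166
grasp_force: 60.4
```

```bash
python3 - <<'E'
from chk import *
from kin import path
where(); print(pose()[0])
c=cam('top'); P=cloud(c); q=P.reshape(-1,3); p,r=pose(); g=p+r.apply([0,0,-.019])
b=q[(q[:,2]>g[2]-.045)&(q[:,2]<g[2]-.03)&(q[:,0]>g[0]+.035)&(q[:,0]<g[0]+.06)&(abs(q[:,1]-g[1])<.07)]
print('grip',g,'backwall top',len(b),np.nanmedian(b,0),b[:,1].min(),b[:,1].max())
k=q[(q[:,2]>g[2]-.09)&(q[:,2]<g[2]-.05)&(q[:,0]>g[0]+.05)&(q[:,0]<g[0]+.15)&(abs(q[:,1]-g[1])<.042)]
A=np.c_[k[:,:2],np.ones(len(k))]; s=np.linalg.lstsq(A,k[:,2],rcond=None)[0]; print('floor rods',len(k),'slopes deg',np.degrees(np.arctan(s[:2])),k[:,0].max(),np.median(k[:,2]))
G=np.array([.517,-.285,.0745]); T,Q=from_grip(G,3,0)
w=[(T+[0,0,.03],Q,10),(T+[0,0,.006],Q,6),(T+[0,0,.003],Q,4)]; path(w); plan(w,1)
E
```

```text
t 33.45 tips pan x 32.2 y -286.2 z 114.5 mm yaw 3.1 pitch 0.1 roll -0.1 F [-1.  -0.2 -2.7] grip 60.4
[ 0.51850198 -0.2847875   0.16986337]
grip [ 0.50716169 -0.28771421  0.18473648] backwall top 266 [ 0.55201998 -0.28423763  0.14869539] -0.33815730513799114 -0.23171597672914337
floor rods 449 slopes deg [-0.27650525 -0.51889008] 0.637932968946988 0.11671405670857415
-> [-1.01  0.11  2.07  0.78  0.8  -0.01] err 0.0 speed [0.02 0.18 0.05 0.13 0.16 0.17]
-> [-1.01  0.16  2.08  0.82  0.76 -0.07] err 0.0 speed [0.   0.09 0.02 0.07 0.07 0.1 ]
-> [-1.01  0.17  2.08  0.82  0.75 -0.08] err 0.0 speed [0.   0.02 0.   0.01 0.01 0.02]
[0, 0, 0, -4, 0, 7, 1],[0, 0, 0, -4, 0, 7, 1],[0.1, 0, 0, -3, -1, 7, 1],[0, 0, 0, -4, 0, 8, 1],[0, 0, -0.1, -4, 0, 7, 1],[0, 0, 0, -4, 0, 7, 1],[0, -0.1, 0, -4, -1, 7, 1],[0.1, 0, 0, -3, 0, 7, 1],[0, 0, 0, -4, 0, 7, 1],[0, 0, 0, -4, 0, 7, 1],
[0, 0, 0, -2, 0, 3, 1],[0, 0, 0, -3, 0, 4, 1],[0, 0, 0, -2, 0, 3, 1],[0, 0, 0, -2, 0, 3, 1],[0, 0, 0, -2, 0, 4, 1],[0, 0, 0, -3, 0, 3, 1],[0, 0, 0, 0, 0, 1, 1],[0, 0, 0, -1, 0, 0, 1],[0, 0, 0, 0, 0, 1, 1],[0, 0, 0, 0, 0, 1, 1],

end [ 0.5285 -0.2847  0.0618] rows 20
```

The scoop is still level in the grip: rod slope −0.3°, back wall top 36 mm below the grip point. Lowering it.

Call:
send_rows(
  motion=[
    [0, 0, 0, -4, 0, 7, 1],
    [0, 0, 0, -4, 0, 7, 1],
    [0.1, 0, 0, -3, -1, 7, 1],
    [0, 0, 0, -4, 0, 8, 1],
    [0, 0, -0.1, -4, 0, 7, 1],
    [0, 0, 0, -4, 0, 7, 1],
    [0, 0, 0, -4, 0, 7, 1],
    [0, 0, 0, -3, 0, 7, 1],
    [0, 0, 0, -4, 0, 7, 1],
    [0, 0, 0, -4, 0, 7, 1],
  ],
)

```text
time_s: 34.5
eef_pos: [0.5281, -0.2828, 0.089]
eef_rot: [-0.008, 0.953, 0.027, 0.301]
wrist_force: [1.0, 0.2, -2.6]
opening: 0.166
grasp_force: 60.4
```

Call:
send_rows(
  motion=[
    [0, 0, 0, -2, 0, 3, 1],
    [0, 0, 0, -3, 0, 4, 1],
    [0, 0, 0, -2, 0, 3, 1],
    [0, 0, 0, -2, 0, 3, 1],
    [0, 0, 0, -2, 0, 4, 1],
    [0, 0, 0, -3, 0, 3, 1],
    [0, 0, 0, 0, 0, 1, 1],
    [0, 0, 0, -1, 0, 0, 1],
    [0, 0, 0, 0, 0, 1, 1],
    [0, 0, 0, 0, 0, 1, 1],
  ],
)

```text
time_s: 35.5
eef_pos: [0.5291, -0.2829, 0.0623]
eef_rot: [-0.008, 0.953, 0.027, 0.301]
wrist_force: [-0.3, 0.1, -2.8]
opening: 0.166
grasp_force: 60.4
```

```bash
python3 - <<'E'
from chk import *
where(); print(pose()[0])
E
```

```text
t 35.5 tips pan x 42.9 y -284.5 z 6.9 mm yaw 3.2 pitch 0.0 roll -0.0 F [-0.3  0.1 -2.8] grip 60.4
[ 0.52905215 -0.28286796  0.06228692]
```

Call:
send_rows(
  motion=[
    [0, 0, 0, -1, 0, 1, 1],
    [0, 0, 0, 0, 0, 0, 1],
    [0, 0, 0, -1, 0, 1, 1],
    [0, 0, 0, 0, 0, 0, 1],
    [0, 0, 0, 0, 0, 0, 1],
    [0, 0, 0, 0, 0, 0, 1],
    [0, 0, 0, 0, 0, 0, 1],
    [0, 0, 0, 0, 0, 0, 1],
    [0, 0, 0, 0, 0, 0, 1],
    [0, 0, 0, 0, 0, 0, 1],
  ],
)

```text
time_s: 36.5
eef_pos: [0.5285, -0.2828, 0.0595]
eef_rot: [-0.008, 0.953, 0.027, 0.301]
wrist_force: [-0.8, 0.5, -1.0]
opening: 0.166
grasp_force: 60.6
```

Call:
send_rows(
  motion=[
    [0, 0, 0, -0.3, 0, 0.4, 1],
    [0, 0, 0, 0, 0, 0, 1],
    [0, 0, 0, 0, 0, 0, -1],
    [0, 0, 0, 0, 0, 0, -1],
    [0, 0, 0, 0, 0, 0, -1],
    [0, 0, 0, 0, 0, 0, -1],
    [0, 0, 0, 0, 0, 0, -1],
    [0, 0, 0, 0, 0, 0, -1],
    [0, 0, 0, 0, 0, 0, -1],
    [0, 0, 0, 0, 0, 0, -1],
  ],
)

```text
time_s: 37.5
eef_pos: [0.5284, -0.2827, 0.0589]
eef_rot: [-0.008, 0.953, 0.027, 0.301]
wrist_force: [0.0, 0.1, -0.7]
opening: 0.996
grasp_force: 0.0
```

Call:
send_rows(
  motion=[
    [0, 0, 0, 0, 0, -4, -1],
    [0, 0, 0, 0, 0, -10, -1],
    [0, 0, 0, 0, 0, -15, -1],
    [0, 0, 0, 0, 0, -18, -1],
    [0, 0, 0, 0, 0, -18, -1],
    [0, 0, 0, 0, 0, -18, -1],
    [0, 0, 0, 0, 0, -15, -1],
    [0, 0, 0, 0, 0, -10, -1],
    [0, 0, 0, 0, 0, -4, -1],
    [0, 0, 0, 0, 0, 0, -1],
  ],
)

```text
time_s: 38.5
eef_pos: [0.4641, -0.2867, 0.1511]
eef_rot: [-0.008, 0.953, 0.027, 0.301]
wrist_force: [0.3, -0.1, -0.9]
opening: 1.0
grasp_force: 0.0
```

```bash
python3 - <<'E'
from chk import *
o=ctrl.get_obs(); print(o['time_s'],o['opening'],o['wrist_force'],pose()[0]); dark()
c=cam('top'); q=cloud(c).reshape(-1,3)
b=q[(q[:,2]>.028)&(q[:,2]<.045)&(q[:,0]>.545)&(q[:,0]<.58)&(q[:,1]<-.2)&(q[:,1]>-.36)]
s=np.polyfit(b[:,1],b[:,2],1); print('backwall',len(b),np.median(b,0),b[:,1].min(),b[:,1].max(),'roll',np.degrees(np.arctan(s[0])))
V=c['color'].astype(int); 
k=q[(q[:,2]>.0055)&(q[:,2]<.02)&(q[:,0]>.575)&(q[:,0]<.67)&(q[:,1]<-.245)&(q[:,1]>-.325)]; A=np.c_[k[:,:2],np.ones(len(k))]
print('rods',len(k),np.degrees(np.linalg.lstsq(A,k[:,2],rcond=None)[0][:2]),k[:,0].max(),np.median(k[:,2]))
hsv=cv2.cvtColor(c['color'],cv2.COLOR_RGB2HSV); o=(hsv[:,:,0]<20)&(hsv[:,:,1]>150); print('orange',np.argwhere(o).mean(0)[::-1])
pan_=(hsv[:,:,2]<45).astype(np.uint8); pan_[:188]=0; pan_[300:]=0; pan_[:,:276]=0; pan_[:,343:]=0
n,l,st,ce=cv2.connectedComponentsWithStats(pan_); print('pan blobs',[(st[i,4],ce[i].round().tolist()) for i in range(1,n) if st[i,4]>4])
E
```

```text
38.5 0.9996146264971689 [ 0.33968552 -0.12137343 -0.9467028 ] [ 0.46413087 -0.28668692  0.15112859]
top [271  88  16  50 567] [0.851 0.055 0.024] 0.031
top [135 232  17  16 206] [0.608 0.32  0.03 ] 0.038
top [130 251  18  16 213] [0.571 0.329 0.03 ] 0.037
top [161 260  16  15 195] [0.554 0.27  0.031] 0.037
top [462 261  19  35 342] [ 0.518 -0.282  0.086] 0.108
top [122 298  52  11  70] [0.487 0.309 0.023] 0.036
top [ 459  326  113   98 4411] [ 0.39  -0.277  0.278] 0.349
top [581 430  13  15  86] [ 0.337 -0.319  0.403] 0.408
top [207 458  52  22 450] [0.276 0.099 0.309] 0.347
backwall 234 [ 0.56234748 -0.28186019  0.03853016] -0.3354232919029484 -0.22989198841639202 roll -0.5276487865271982
rods 430 [-0.35930186  0.22575739] 0.6699881463098672 0.0066956649335714324
orange [369.03553299 233.97969543]
pan blobs [(np.int32(33), [319.0, 191.0]), (np.int32(24), [326.0, 192.0]), (np.int32(26), [286.0, 198.0]), (np.int32(22), [287.0, 212.0]), (np.int32(23), [310.0, 224.0]), (np.int32(22), [288.0, 225.0])]
```

The scoop stands level on the mat, the three knobs are in the bin and six nut blobs are in the pan. The driver and the orange ball are where they were.

```bash
python3 -c "
from bench import ctrl
print(ctrl.hand_in())"
```

```text
the job is handed in; nothing more can be done
None
```

I handed the job in at about 38.5 s: the three knobs are in the bin, all six nuts are in the pan, and the scoop stands level on its mat with the gripper clear. While scooping, the wrist force peaked at about 63 N in a brief jam, and on the carry an arm joint reached its limit and the scoop may have lightly brushed the bin. The driver had not moved; I did not separately re-check the objective and the post.

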